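# Fold the rule and the paint tin and stow them in the sloping case

## Robot

A 7-joint arm with a two-finger parallel gripper is mounted at the origin on the work surface. World frame = base frame: x ahead of the robot, y to its left, z up, the work surface at z = 0. Lengths are in m, angles in rad, forces in N, time in s.
With the tool pointing down it reaches from about 0.4 to 0.85 m from the base axis. Payload 10.4 kg.
Tool frame: the origin (TCP) lies between the finger pads; the fingertips stand 8 mm ahead of it and the grasp point (between the pads) lies 11 mm behind it; z points along the fingers, x is the direction in which the jaws open and shut, and the axes are right-handed (so a half turn about z gives the same grasp; the last joint's range is limited). The gripper opens to 87 mm and grips with 3 to 60 N. Pads are 19 mm wide; open, the fingers measure 117 mm over their backs; the gripper's body (75 mm by 190 mm) begins 51 mm behind the grasp point.
Start: joints at [1.223, 0.332, -0.065, 1.46, 0.022, 1.35, -0.088], TCP at [0.199, -0.592, 0.231] pointing down, gripper open.
Joint ranges: [-2.6, 2.6], [-0.5, 2.12], [-1.47, 1.34], [0.16, 2.42], [-1.27, 4.41], [0.06, 2.06], [-2.6, 2.6]. Speed limits (rad/s): [2.22, 2.22, 2.79, 2.79, 3.14, 3.14, 3.14].

## Interface

Orientations are given as a unit quaternion [x, y, z, w].
In Python, from bench import r, viewer gives the robot as it stands.
- The arm moves only by the tool apply_moves, never from a script. Its argument "increments" is a list of rows, each an object with "grip": the closure in counts, from 0 (fully open) to 255 (shut); "xyz": the shift along the tool's x, y, z in mm, a list of three; "rotation": the turn, a rotation vector about the tool's x, y, z in degrees, a list of three. A call has 1 to 5 rows; each row is the pose to reach, as a shift and turn from the pose measured when the call began, along the tool's axes at that moment; what a row does not reach only later rows make up. A row lasts 1/8 s, in which the tool goes at most 62.5 mm and 10.7 degrees, less where a joint would pass 70% of its speed; a pose out of reach is approached as far as the arm can. A call with a gripper value outside its range is refused whole. The fingers move at their own pace and stop on an object; "squeeze" is the grip in N (left out, the last holds). Time passes only in rows, so rows that repeat a pose let the fingers close. It gives the time, the measured TCP pose, the force and the opening at its end, in the units of the state.
- r.read_state(): the state, without advancing time (a new reading comes with each control period).
- viewer.camera(name): name is "side" or "top" or "wrist"; returns a dict with "img" (384x512x3 uint8, blue, green, red), "range_z" (384x512 float32, m along the optical axis (not along the pixel's ray), 0 where there is no reading), "vertical_fov" (degrees; the focal length in pixels is half the picture's height over the tangent of half this angle, whatever the lens; pixels are square), "cx", "cy" (the principal point, pixels), "D" ([k1, k2, p1, p2, k3] as OpenCV has them; the pictures are not rectified), "rvec" (rotation vector, rad) and "tvec" (3), from world to camera coordinates, as OpenCV has them. Camera axes: x right, y down, z forward; pixel columns grow to the right and rows downward; lengths in m; the calibration is good to about 2 mm. A picture is of the moment at which its call begins.
- r.close_job(): hands the job in, once; it reports no verdict.
The state is a dict: "time": time; "joint_positions": joint angles; "joint_vel": joint speeds; "joint_torque": joint torques, N m; "ee_pos": TCP position; "eef_rot": TCP orientation; "ft_force": force on the tool from outside, world axes, zero at the start; "torque": the same for the moment, N m; "width": finger opening in m.
Only numpy, scipy, OpenCV 4.12 (cv2) and the standard library are available. Lean on these libraries where they do the work, as an engineer would, in place of code of your own. Each camera call takes 0.05 s, during which the arm holds its last target.

## Task

Pack up the model-painting bench: fold the aluminium rule's two legs together and shut the hinged steel paint tin, then lay each flat and fully home in its own pocket of the sloping wooden case (the rule in the long narrow pocket, the tin in the short wide one), the right side up and still closed, and let go. Leave the bottles, jar, spatula and brushes where they are.

Things in the scene. Friction and masses are not known exactly. Their poses are not given: they have to be found in the camera images.
- rule: Folding rule, aluminium, flat on the table; folded 160 x 37 mm, 14 thick, about 180 g; grip across both folded legs. Origin: underside, middle of the FOLDED outline, on the line where the legs meet; x along the fixed leg away from the pivot, z up. Fixed leg: x -72..80, y -18.5..-0.5 mm. Pivot: vertical axis at x -72, y 0, dark knuckle of radius 8. Folded, the other leg fills y 0.5..18.5.
- rule_leg (a joint): Angle (rad) between the rule's legs: 0 = folded, legs side by side; starts at 0.4 to 0.9 with the moving leg swung out towards the rule's +y. Light friction (0.01 N m), no spring: it stays where it is left and can be squeezed shut from both outer sides, the rule sliding on the table.
- rule_pivot (a point): Point on the rule's pivot axis, on its top face (14 mm above the underside).
- rule_leg_tip (a point): Middle of the top face's free end on the rule's moving leg, 152 mm from the pivot along the leg and 9.5 mm to the leg's +y side.
- tin: Hinged flat paint tin, bare steel, standing open on the table. Closed 92 x 58 x 22 mm (12 base, 10 lid), about 240 g (lid 40 g); then grip across the 58 mm width. Origin: underside, centre of the base; x along the long side, z up. The hinge runs along the long side at y = -29 mm, 12 mm up.
- tin_lid (a joint): Opening angle of the lid (rad): 0 = shut, pi/2 = upright, more = leaning back beyond the hinge to the tin's -y. Starts at 1.7 to 2.2. Friction 0.016 N m holds it at any angle; no spring, no catch. Pushed over from behind its back face and then down it folds shut, the tin hardly sliding.
- tin_hinge (a point): Middle of the tin's hinge line, 12 mm above the underside.
- tin_lid_edge (a point): Middle of the lid's free long edge, on the lid's outer face, 58 mm from the hinge (lid 10 mm thick).
- case: Open wooden storage case, fixed on a stand that slopes its floor 30 degrees, low side towards the case's -x (roughly the robot's side). Board 190 x 210 mm. Origin: centre of the board's upper face, 64 mm above the table; x up the slope, y left, z square out of the board. Outer side strips 12 mm high at y +-102 mm.
- rule_pocket (a point): Centre of the floor of the rule's pocket, 168 x 44 mm; axes as the case, x along it. Blocks 10 mm high, 8 wide form its ends and the last 35 mm of each side; between them the sides are open for fingers, floor level, about 29 mm free. Either end of the rule may be up. Home: the rule's origin at this point, its z along the pocket's z.
- tin_pocket (a point): Centre of the floor of the tin's pocket, 100 x 65 mm; axes as the case, x along it. Blocks 18 mm high, 8 wide form its ends and the last 18 mm of each side; between them the sides are open for fingers, floor level, about 30 mm free. The tin's long side lies along x, either way round. An open lid fouls the blocks. Home: origin here, z along the pocket z.
- pump_a: Bystander: amber pump bottle, 61 mm across, 175 mm tall, standing at the far left; origin under its centre.
- pump_b: Bystander: amber pump bottle as pump_a, at the far right.
- white_bottle: Bystander: white bottle, 38 mm across, 85 mm tall; origin under its centre.
- jar: Bystander: glass jar with a black lid, 38 mm across, 42 mm tall, standing near the tin on the side away from its hinge; origin under its centre.
- spatula: Bystander: spatula with a wooden handle lying beside the rule's fixed leg, 138 x 14 x 8 mm; origin under its middle, x along it.
- brush_a: Bystander: flat brush lying on the left, 175 x 14 x 8 mm; x along it.
- brush_b: Bystander: flat brush as brush_a, on the right.
Things that resemble listed ones, but are neither listed nor needed, are in the scene too. There is more than one size of the tin; the job needs the largest.

How it is judged:
By the outcome, as a careful person would: the job done as asked, in the order asked, and still so for the second after the job is handed in, with the robot touching nothing.
It also fails if it takes over 72 s, if anything falls off the work surface, if the arm or the gripper's body presses on something with over 40 N, if the wrist force passes 120 N, or if a joint passes its speed limit or range.

## Working session

There is one attempt and no reset: what is moved stays moved. The work goes in short steps, Python scripts to look and compute and a tool call to move; the robot and the scene stay as the last step left them, time stands still between calls to the robot, and variables do not carry over. Pictures are saved under pics/ and viewed, and the job is handed in when it is done.

Besides the shell and the picture viewer there is one more tool, called after ">>>" as name(argument=value, ...) on one line, values as JSON. apply_moves: Moves the arm, as the interface text tells. Its arguments: {"type":"object","properties":{"increments":{"type":"array","items":{"type":"object","properties":{"grip":{"type":"number"},"xyz":{"type":"array","items":{"type":"number"}},"rotation":{"type":"array","items":{"type":"number"}}}}},"squeeze":{"type":"number"}},"required":["increments"]}

```bash
ls; mkdir -p pics
cat > h.py <<'E'
import numpy as np, cv2
from scipy.spatial.transform import Rotation as R
from bench import r, viewer
def K(c):
    h,w=c["img"].shape[:2]; f=h/2/np.tan(np.radians(c["vertical_fov"])/2)
    return np.array([[f,0,c["cx"]],[0,f,c["cy"]],[0,0,1.]])
def ray(c,px):
    px=np.asarray(px,float).reshape(-1,1,2)
    u=cv2.undistortPoints(px,K(c),np.array(c["D"])).reshape(-1,2)
    Rm=cv2.Rodrigues(np.array(c["rvec"],float))[0]; t=np.array(c["tvec"],float).ravel()
    d=np.c_[u,np.ones(len(u))]@Rm
    o=-Rm.T@t
    return o,d
def onz(c,px,z):
    o,d=ray(c,px); return o+d*((z-o[2])/d[:,2])[:,None]
def cloud(c):
    h,w=c["img"].shape[:2]; v,u=np.mgrid[:h,:w]
    o,d=ray(c,np.c_[u.ravel(),v.ravel()])
    P=o+d*c["range_z"].ravel()[:,None]; P[c["range_z"].ravel()==0]=np.nan
    return P.reshape(h,w,3)
def proj(c,P):
    return cv2.projectPoints(np.asarray(P,float).reshape(-1,1,3),np.array(c["rvec"],float),np.array(c["tvec"],float),K(c),np.array(c["D"]))[0].reshape(-1,2)
E
python3 - <<'E'
from h import *
import pickle
s=r.read_state(); print(s)
for n in ["side","top","wrist"]:
    c=viewer.camera(n); pickle.dump(c,open(f"{n}0.pkl","wb"))
    cv2.imwrite(f"pics/{n}0.png",cv2.resize(c["img"],(768,576),interpolation=cv2.INTER_CUBIC))
    o,d=ray(c,[[256,192]]); print(n,o,d,c["vertical_fov"],c["D"],(c["range_z"]==0).mean())
E
```

```text
pics
{'time': 0.0, 'joint_positions': array([ 1.22339508,  0.33287685, -0.06467226,  1.46094468,  0.02159187,
        1.34988111, -0.08850139]), 'joint_vel': array([ 6.32205384e-04, -2.36966199e-04, -3.60413860e-04, -3.39024774e-04,
       -8.44757057e-04, -5.02011946e-05, -8.95270652e-04]), 'joint_torque': array([-3.37550646e-04, -6.23267984e+01,  2.46871094e-02, -3.89908898e+01,
       -6.13256078e-02,  3.97523947e-02,  1.44970541e-04]), 'ee_pos': array([ 0.1993136 , -0.59197493,  0.22974914]), 'eef_rot': array([ 8.12130490e-01, -5.83475421e-01, -5.93272279e-04, -3.85499311e-04]), 'ft_force': array([-0.36725836,  0.58746976, -0.05993165]), 'torque': array([-0.02125154, -0.01727634, -0.01903693]), 'width': 0.08726978081920687}
side [0.29368138 0.91819038 0.93284842] [[ 0.18734005 -0.71751597 -0.67096   ]] 49.399029268011695 [0.01651219 0.         0.         0.         0.        ] 0.0036773681640625
top [0.3762446  0.01740756 1.26548118] [[ 0.11523464 -0.03714734 -0.99273461]] 46.86036109491069 [-0.03624698  0.          0.          0.          0.        ] 0.0042572021484375
wrist [ 0.27602282 -0.56701252  0.38255666] [[-0.2938201  -0.10422053 -0.9502919 ]] 63.862280393426275 [-0.06453358  0.          0.          0.          0.        ] 0.0038503011067708335
```

View pics/top0.png

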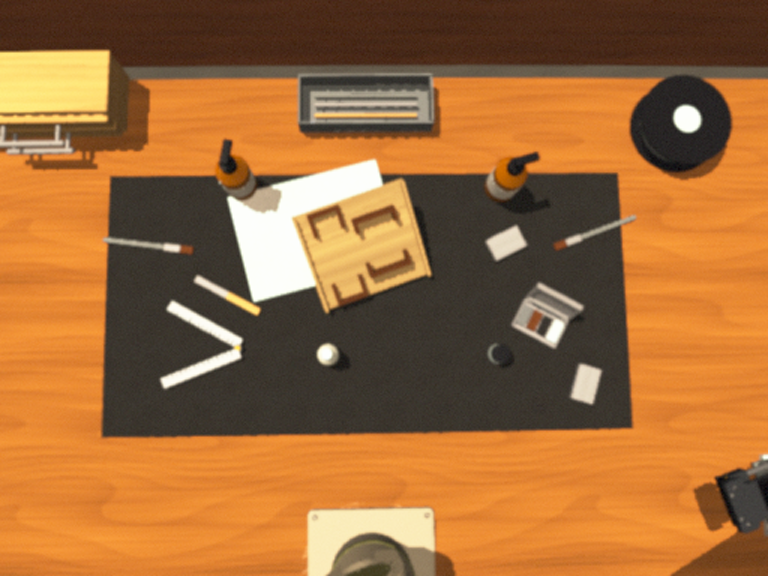

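View pics/side0.png

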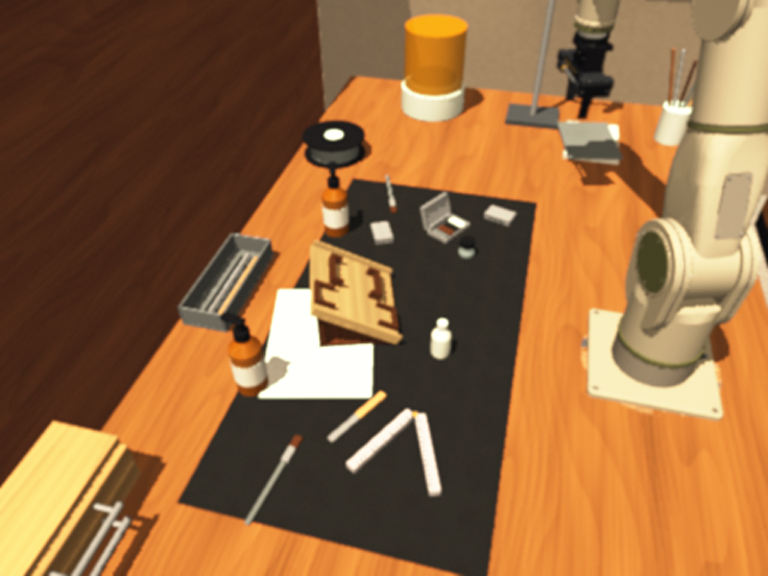

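The top picture shows the rule pivot near (240,347), with the fixed leg up-left beside the spatula and the moving leg down-left. The open tin is at (547,315) with its lid at the upper right, the jar is at (499,354), and the case is at (362,245).

Run:
```python
from h import *
import pickle
c=pickle.load(open("top0.pkl","rb")); img=c["img"]
P=cloud(c)
cr=lambda x0,x1,y0,y1,n,s:cv2.imwrite(n,cv2.resize(img[y0:y1,x0:x1],None,fx=s,fy=s,interpolation=cv2.INTER_NEAREST))
cr(100,180,170,270,"pics/rule0.png",6)
cr(320,420,140,280,"pics/tin0.png",5)
cr(140,300,100,220,"pics/case0.png",5)
hsv=cv2.cvtColor(img,cv2.COLOR_BGR2HSV)
m=((hsv[...,2]>150)&(hsv[...,1]<60)).astype(np.uint8)
n,l,st,ce=cv2.connectedComponentsWithStats(m)
for i in range(1,n):
    if st[i,4]>30: 
        q=P[l==i]; print(i,st[i],ce[i].round(1),np.nanmedian(q,0).round(4))
        if 100<ce[i][0]<170 and ce[i][1]>190:
            b=cv2.boxPoints(cv2.minAreaRect(np.argwhere(l==i)[:,::-1].astype(np.float32)))
            print(onz(c,b,0.014).round(4).tolist())
```

```text
3 [207  60  79  22 725] [247.2  67.7] [ 0.8954 -0.0151  0.0066]
5 [449  70  19  18 270] [457.6  78.6] [ 0.8382 -0.6181  0.0574]
6 [216  74  38   1  38] [234.5  74. ] [0.8758 0.0262 0.0048]
10 [218  80  38   2  70] [237.   80.5] [0.8555 0.019  0.0093]
11 [  0  84  42  18 195] [18.2 94.4] [0.791  0.6311 0.0854]
12 [15 93 33  9 91] [33.  99.4] [0.7908 0.6024 0.0432]
13 [ 151  107  104   94 3953] [193.7 151.3] [0.6486 0.1593 0.0018]
16 [378 145  45  19 114] [395.8 154.4] [ 0.6253 -0.4342  0.0069]
17 [324 151  27  22 355] [337.1 161.5] [ 0.6068 -0.2655  0.0149]
18 [ 70 159  50   9 151] [ 98.2 162.8] [0.6124 0.4152 0.0082]
19 [130 184  22  14 120] [140.2 190.6] [0.5306 0.3018 0.0046]
[[0.5398, 0.3316, 0.014], [0.5525, 0.325, 0.014], [0.5202, 0.2666, 0.014], [0.5076, 0.2733, 0.014]]
20 [358 189  31  18 126] [373.1 197.5] [ 0.4958 -0.3537  0.0643]
21 [342 198  37  34 533] [360.7 213.9] [ 0.4555 -0.3347  0.0085]
22 [111 201  51  30 418] [135.8 215.6] [0.4584 0.3111 0.0141]
[[0.4867, 0.383, 0.014], [0.506, 0.3728, 0.014], [0.4303, 0.2368, 0.014], [0.4113, 0.2472, 0.014]]
23 [211 230  14  12 112] [216.8 235.4] [0.3999 0.0797 0.0631]
24 [107 233  54  26 432] [133.1 245.1] [0.377  0.3169 0.0137]
[[0.3596, 0.3927, 0.014], [0.415, 0.2476, 0.014], [0.3946, 0.2394, 0.014], [0.3395, 0.3843, 0.014]]
25 [381 243  20  26 363] [390.3 255.5] [ 0.3346 -0.4062  0.0147]
```

Run:
```python
from h import *
import pickle
for n in ["top","side"]:
    c=pickle.load(open(n+"0.pkl","rb")); P=cloud(c)
    # case plane
    m=(P[...,0]>.35)&(P[...,0]<.85)&(abs(P[...,1])<.2)&(P[...,2]>.02)
    hsv=cv2.cvtColor(c["img"],cv2.COLOR_BGR2HSV)
    print(n,m.sum(),np.nanmin(P[m],0),np.nanmax(P[m],0))
    t=(P[...,2]<.03)&(P[...,0]>.35)&(P[...,0]<.6)&(abs(P[...,1])<.05); print(np.nanmedian(P[t],0))
```

```text
top 5572 [ 0.38161927 -0.12933429  0.02003948] [0.84983682 0.13697817 0.12542112]
[ 0.44091656 -0.00265377  0.00165381]
side 3423 [ 0.38177674 -0.12679935  0.02008419] [0.84874163 0.13924281 0.1229987 ]
[ 0.44616028 -0.00627162  0.00168759]
```

View pics/tin0.png

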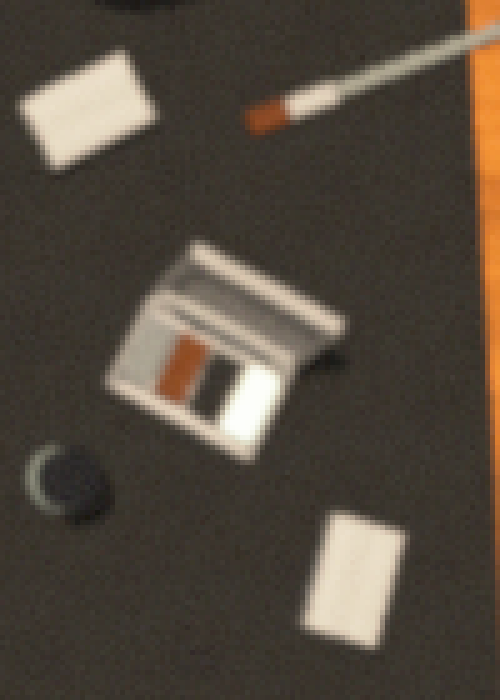

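View pics/case0.png

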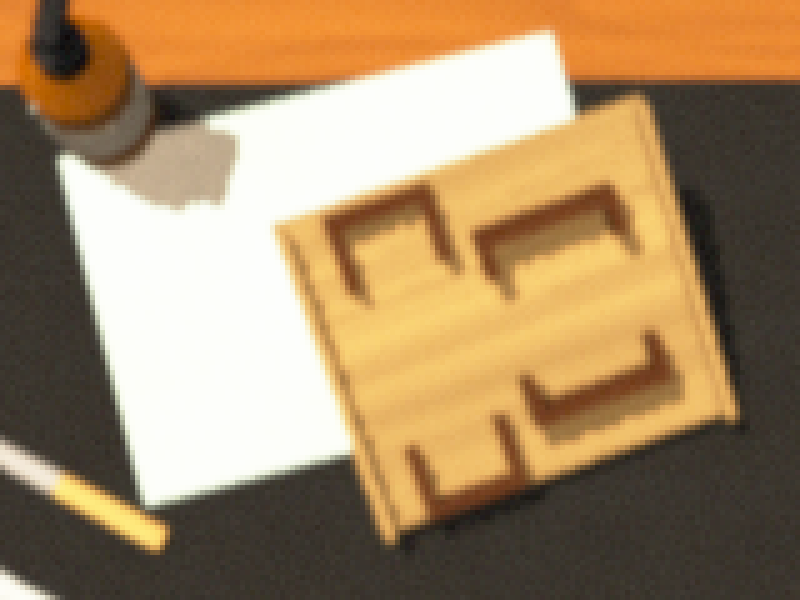

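View pics/rule0.png

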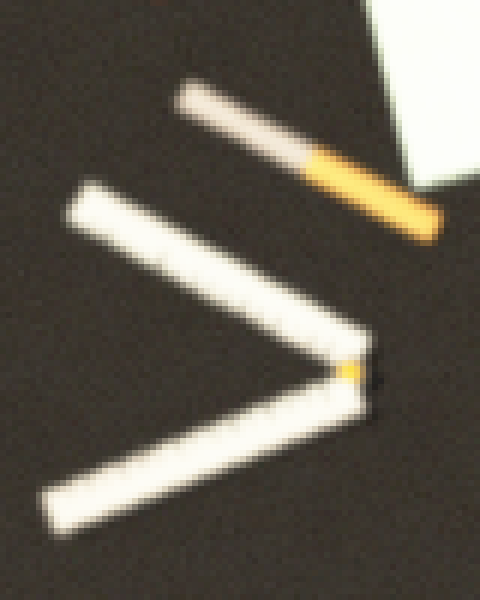

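```bash
cat > case.py <<'E'
from h import *
def fit_case(c,plot=None):
    P=cloud(c); m=(P[...,0]>.47)&(P[...,0]<.75)&(P[...,1]>-.15)&(P[...,1]<.15)&(P[...,2]>.012)
    m=cv2.morphologyEx(m.astype(np.uint8),cv2.MORPH_OPEN,np.ones((3,3)))
    n,l,st,_=cv2.connectedComponentsWithStats(m); i=1+np.argmax(st[1:,4]); q=P[l==i]
    q=q[~np.isnan(q).any(1)]
    # RANSAC plane w/ normal ~30deg
    rng=np.random.default_rng(0); best=None
    for _ in range(400):
        a=q[rng.choice(len(q),3,False)]; nn=np.cross(a[1]-a[0],a[2]-a[0]); L=np.linalg.norm(nn)
        if L<1e-5: continue
        nn/=L; nn*=np.sign(nn[2]); k=abs((q-a[0])@nn)<.002
        if best is None or k.sum()>best[0]: best=(k.sum(),k)
    s=q[best[1]]; ce=s.mean(0); nn=np.linalg.svd(s-ce)[2][2]; nn*=np.sign(nn[2])
    return q,s,ce,nn
if __name__=="__main__":
    import pickle,sys
    for n in sys.argv[1:]:
        c=pickle.load(open(n+".pkl","rb")); q,s,ce,nn=fit_case(c)
        up=np.array([-nn[0]*nn[2],-nn[1]*nn[2],1-nn[2]**2]); up/=np.linalg.norm(up)
        print(n,len(q),len(s),"n",nn.round(4),"tilt",np.degrees(np.arccos(nn[2])),"yaw by slope",np.degrees(np.arctan2(up[1],up[0])))
        y=np.cross(nn,up); uv=np.c_[(q-ce)@up,(q-ce)@y].astype(np.float32)
        h=(q-ce)@nn; k=(h>-.004)&(h<.025)
        rc=cv2.minAreaRect(uv[k]*1000); print("rect",rc); 
        ctr=ce+up*rc[0][0]/1000+y*rc[0][1]/1000; print("ctr",ctr.round(4))
E
python3 case.py top0 side0
python3 - <<'E'
from h import *
import pickle
for n in ["top","side"]:
    c=pickle.load(open(n+"0.pkl","rb")); P=cloud(c)
    m=(P[...,0]>.36)&(P[...,0]<.57)&(P[...,1]>-.43)&(P[...,1]<-.2)&(P[...,2]>.006)
    k,l,st,ce=cv2.connectedComponentsWithStats(m.astype(np.uint8))
    for i in range(1,k):
        if st[i,4]>20: q=P[l==i]; print(n,st[i],q.min(0).round(3),q.max(0).round(3))
    for (b,nm) in [((.25,-.2,.42,.46),"jar")]: pass
E
```

```text
top0 5069 2411 n [-0.4711 -0.1687  0.8658] tilt 30.028282773391584 yaw by slope 19.706202346455665
rect ((-2.6853408813476562, -1.6807098388671875), (210.2063446044922, 192.9738006591797), 89.52119445800781)
ctr [0.5931 0.0108 0.0635]
side0 2889 1333 n [-0.474  -0.1712  0.8637] tilt 30.260738576819353 yaw by slope 19.8602201697894
rect ((-5.025611877441406, -3.9030609130859375), (219.40113830566406, 192.01693725585938), 89.58393096923828)
ctr [0.5961 0.0115 0.0644]
top [341 189  47  43 883] [ 0.406 -0.388  0.006] [ 0.52  -0.27   0.072]
top [326 229  15  13 163] [ 0.379 -0.26   0.007] [ 0.413 -0.225  0.048]
top [383 242  16   5  46] [ 0.362 -0.429  0.006] [ 0.374 -0.389  0.021]
side [280 128  33  34 544] [ 0.409 -0.396  0.006] [ 0.524 -0.268  0.069]
side [323 137   6   9  28] [ 0.36  -0.43   0.007] [ 0.375 -0.391  0.019]
side [306 157  11  15 129] [ 0.381 -0.299  0.006] [ 0.416 -0.22   0.046]
```

```bash
cat > tin.py <<'E'
from h import *
import pickle,sys
def tin(c):
    P=cloud(c)
    m=(P[...,0]>.36)&(P[...,0]<.57)&(P[...,1]>-.42)&(P[...,1]<-.2)&(P[...,2]>.006)
    k,l,st,ce=cv2.connectedComponentsWithStats(m.astype(np.uint8)); 
    i=1+np.argmax(st[1:,4]); q=P[l==i]
    lo=q[(q[:,2]<.017)]; rc=cv2.minAreaRect((lo[:,:2]*1000).astype(np.float32)); print("base",rc,np.median(lo[:,2]))
    L=q[q[:,2]>.028]; ctr=L.mean(0); sv=np.linalg.svd(L-ctr); print("lid dir",sv[2][0],"n",sv[2][2],"sv",sv[1],"mean",ctr, "yaw",np.degrees(np.arctan2(sv[2][0][1],sv[2][0][0])))
    print("top edge",L[L[:,2]>L[:,2].max()-.006].mean(0),L[:,2].max())
for n in sys.argv[1:]:
    tin(pickle.load(open(n+".pkl","rb")))
E
python3 tin.py top0 side0
python3 - <<'E'
from h import *
s=r.read_state(); Rm=R.from_quat(s["eef_rot"]); c=viewer.camera("wrist")
Rc=cv2.Rodrigues(np.array(c["rvec"],float))[0]; o=-Rc.T@np.array(c["tvec"],float).ravel()
print("cam in tool",Rm.inv().apply(o-s["ee_pos"]), (Rm.as_matrix().T@Rc.T).round(3))
E
```

```text
base ((457.3514404296875, -327.6035461425781), (94.11609649658203, 70.08697509765625), 62.40918731689453) 0.010134340539094677
lid dir [-0.47082938 -0.88216727 -0.01002992] n [-0.86244082  0.45784738  0.21580455] sv [0.44237437 0.22542384 0.04871376] mean [ 0.49322924 -0.3476556   0.05110904] yaw -118.08968500204826
top edge [ 0.49547906 -0.34809001  0.06725061] 0.07170732805586932
base ((465.842041015625, -330.33526611328125), (96.11238098144531, 90.39669799804688), 59.514991760253906) 0.009852506555058316
lid dir [0.49006417 0.87050724 0.04532392] n [ 0.84829355 -0.46430265 -0.25459988] sv [0.4216082  0.17796366 0.04669249] mean [ 0.49479235 -0.34754744  0.04798506] yaw 60.62205827849493
top edge [ 0.49999715 -0.34501167  0.06563816] 0.06921701784688916
cam in tool [ 0.00059158 -0.08064369 -0.15273109] [[ 1.     0.     0.001]
 [-0.001  0.955  0.298]
 [-0.001 -0.298  0.955]]
```

```bash
cat > go.py <<'E'
from h import *
import sys
def down(yaw): # tool z down, tool x at yaw(deg)
    a=np.radians(yaw); x=np.array([np.cos(a),np.sin(a),0]); z=np.array([0,0,-1.]); return np.c_[x,np.cross(z,x),z]
def casepose(nn,yvec): # tool x along +-yvec, z=-nn
    z=-nn; x=yvec-z*(yvec@z); x/=np.linalg.norm(x); return np.c_[x,np.cross(z,x),z]
def delta(p,Rt):
    s=r.read_state(); R0=R.from_quat(s["eef_rot"])
    d=R0.inv().apply(np.asarray(p)-s["ee_pos"])*1000
    w=(R0.inv()*R.from_matrix(Rt)).as_rotvec(degrees=True)
    print("t",round(s["time"],2),"xyz",d.round(1),"|",round(np.linalg.norm(d),1),"rot",w.round(1),"|",round(np.linalg.norm(w),1),"F",s["ft_force"].round(1),"w",round(s["width"],4),"pos",s["ee_pos"].round(4),"j7",s["joint_positions"].round(2))
if __name__=="__main__":
    a=list(map(float,sys.argv[1:])); delta(a[:3],down(a[3]))
E
python3 go.py .58 -.02 .28 -10
```

```text
t 0.2 xyz [-420.8 -543.3  -49.6] | 689.0 rot [ -0.    0.  -61.4] | 61.4 F [0.1 0.2 0.8] w 0.0865 pos [ 0.1994 -0.5921  0.2301] j7 [ 1.22  0.33 -0.06  1.46  0.02  1.35 -0.09]
```

>>> apply_moves(increments=[{"grip":0,"xyz":[-36,-46,-15],"rotation":[0,0,-5]},{"grip":0,"xyz":[-72,-93,-30],"rotation":[0,0,-10]},{"grip":0,"xyz":[-108,-139,-40],"rotation":[0,0,-16]},{"grip":0,"xyz":[-144,-186,-50],"rotation":[0,0,-21]},{"grip":0,"xyz":[-180,-232,-50],"rotation":[0,0,-26]}])

```text
time: 0.82
ee_pos: [0.3629, -0.3459, 0.2811]
eef_rot: [0.923, -0.384, 0.0, 0.0]
ft_force: [0.9, -0.8, -0.1]
width: 0.0867
```

```bash
python3 go.py .58 -.02 .28 -10
```

```text
t 0.82 xyz [ -78.4 -383.7    1.1] | 391.6 rot [  0.   -0.1 -35.2] | 35.2 F [ 0.9 -0.8 -0.1] w 0.0867 pos [ 0.3629 -0.3459  0.2811] j7 [ 0.97  0.05 -0.31  1.69  0.02  1.4  -0.13]
```

```bash
cat > snap.py <<'E'
from h import *
import pickle,sys
n,o=sys.argv[1:3]; c=viewer.camera(n); pickle.dump(c,open(o+".pkl","wb")); cv2.imwrite(f"pics/{o}.png",cv2.resize(c["img"],(768,576),interpolation=cv2.INTER_CUBIC))
E
python3 snap.py wrist w1; python3 tin.py w1
```

```text
base ((0.0, 0.0), (0.0, 0.0), 0.0) nan
  return _methods._mean(a, axis=axis, dtype=dtype,
  ret = ret.dtype.type(ret / rcount)
Traceback (most recent call last):
  File "tin.py", line 12, in <module>
    tin(pickle.load(open(n+".pkl","rb")))
    ~~~^^^^^^^^^^^^^^^^^^^^^^^^^^^^^^^^^^
  File "tin.py", line 9, in tin
    L=q[q[:,2]>.028]; ctr=L.mean(0); sv=np.linalg.svd(L-ctr); print("lid dir",sv[2][0],"n",sv[2][2],"sv",sv[1],"mean",ctr, "yaw",np.degrees(np.arctan2(sv[2][0][1],sv[2][0][0])))
                                        ~~~~~~~~~~~~~^^^^^^^
numpy._core._exceptions._ArrayMemoryError: Unable to allocate 12.7 GiB for an array with shape (41214, 41214) and data type float64
```

>>> apply_moves(increments=[{"grip":0,"xyz":[-11,-55,0],"rotation":[0,0,-5]},{"grip":0,"xyz":[-22,-110,0],"rotation":[0,0,-10]},{"grip":0,"xyz":[-33,-164,0],"rotation":[0,0,-15]},{"grip":0,"xyz":[-45,-219,0],"rotation":[0,0,-20]},{"grip":0,"xyz":[-56,-274,0],"rotation":[0,0,-25]}])

```text
time: 1.5
ee_pos: [0.5204, -0.1025, 0.282]
eef_rot: [0.986, -0.168, 0.001, -0.001]
ft_force: [1.0, -0.0, -0.9]
width: 0.0864
```

View pics/w1.png

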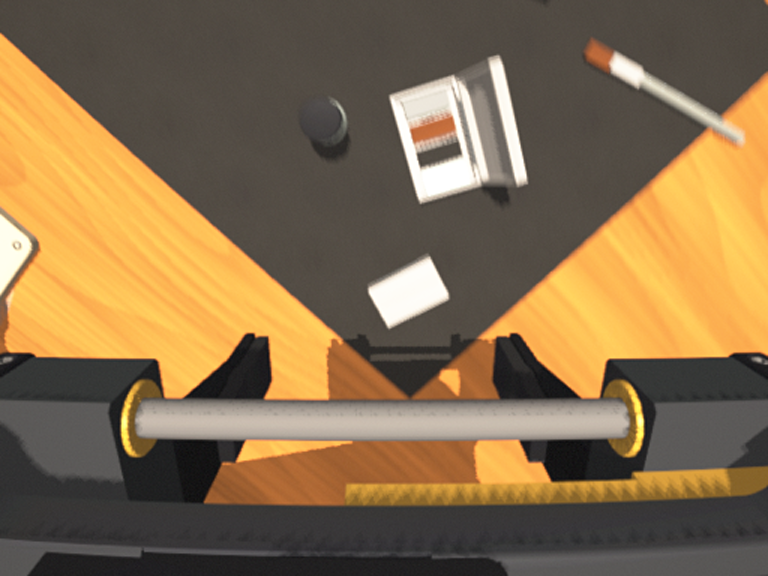

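```bash
python3 go.py .58 -.02 .28 -10
```

```text
t 1.5 xyz [ 28.9 -97.5   2.3] | 101.8 rot [-0.1 -0.1 -9.3] | 9.3 F [ 1.  -0.  -0.9] w 0.0864 pos [ 0.5204 -0.1025  0.282 ] j7 [ 0.65  0.14 -0.59  1.61  0.08  1.42 -0.29]
```

```bash
python3 snap.py wrist w2; sed -i 's/(P\[...,2\]>.006)/(P[...,2]>.006)\&(P[...,2]<.1)/; s/svd(L-ctr)/svd(L-ctr,full_matrices=False)/' tin.py; sed -i 's/P\[...,2\]>.012)/P[...,2]>.012)\&(P[...,2]<.145)/;s/svd(s-ce)/svd(s-ce,full_matrices=False)/' case.py;  python3 tin.py w1; python3 case.py w2
```

```text
base ((455.738525390625, -330.4476318359375), (92.13859558105469, 67.81716918945312), 61.33037185668945) 0.00988639226461624
lid dir [-0.48100942 -0.87655428  0.01680872] n [-0.85095622  0.47140415  0.23162823] sv [1.07147443 0.53790513 0.10804281] mean [ 0.49329611 -0.35003536  0.0516717 ] yaw -118.75579115974976
top edge [ 0.49567796 -0.35182846  0.06450967] 0.06768691489974626
w2 23902 18812 n [-0.4722 -0.1651  0.8659] tilt 30.01746871978589 yaw by slope 19.269809051526124
rect ((-2.2153701782226562, 16.5257568359375), (191.50669860839844, 211.3667449951172), 0.17391632497310638)
ctr [0.5925 0.0074 0.0623]
```

View pics/w2.png

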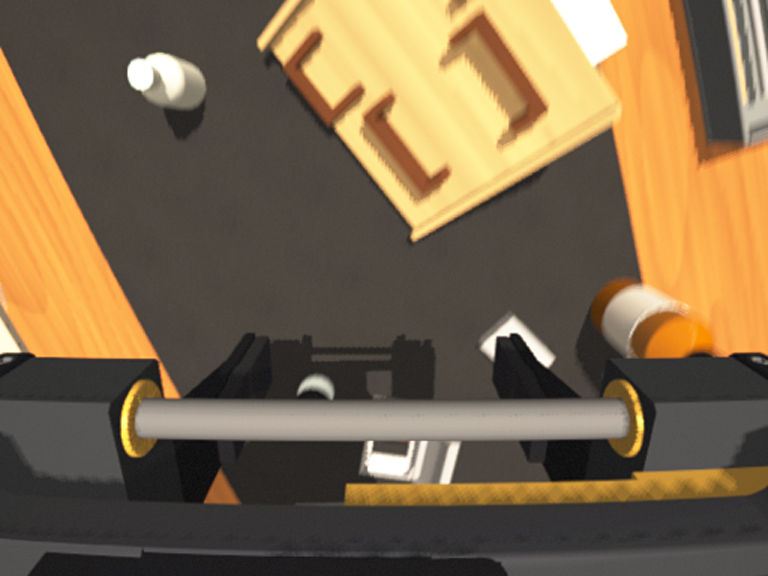

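The picture shows the case's lower-right part, with the tin pocket blocks at (405,150) and (495,80) and the rule pocket at (320,80). I'll move on so that the whole case comes into view.

>>> apply_moves(increments=[{"grip":0,"xyz":[10,-45,0],"rotation":[0,0,-5]},{"grip":0,"xyz":[15,-80,0],"rotation":[0,0,-9]},{"grip":0,"xyz":[15,-80,0],"rotation":[0,0,-9]}])

```text
time: 1.92
ee_pos: [0.5633, -0.0204, 0.2821]
eef_rot: [0.997, -0.081, 0.002, -0.004]
ft_force: [-0.2, -0.1, 0.0]
width: 0.0868
```

```bash
python3 snap.py wrist w3; python3 case.py w3; python3 go.py .41 .29 .2 -4
```

```text
w3 26380 19633 n [-0.4718 -0.1643  0.8663] tilt 29.970938354072967 yaw by slope 19.20095230150336
rect ((-14.80670166015625, -6.848518371582031), (192.256591796875, 211.46173095703125), 0.11564522236585617)
ctr [0.5926 0.0077 0.0624]
t 1.98 xyz [-202.6 -282.6   83.5] | 357.6 rot [-0.4 -0.2 -5.5] | 5.5 F [-0.2 -0.5  0.3] w 0.0868 pos [ 0.563  -0.0226  0.2821] j7 [ 0.52  0.23 -0.66  1.52  0.14  1.43 -0.31]
```

View pics/w3.png

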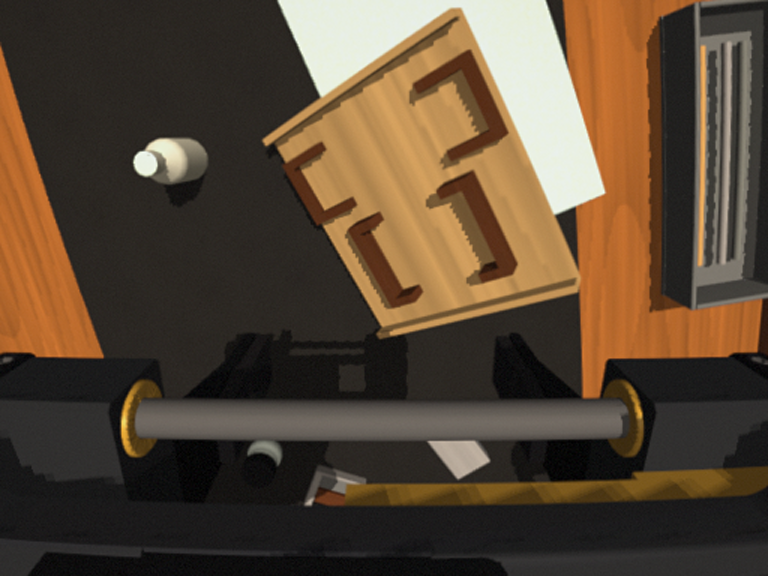

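The picture shows the whole case: rule pocket blocks at (315,185) and (475,105), tin pocket blocks at (385,265) and (485,225). Next I'll measure the blocks in the case frame.

Run:
```python
from case import *
import pickle
for n in ["w3","w2","top0"]:
    c=pickle.load(open(n+".pkl","rb")); q,s,ce,nn=fit_case(c)
    up=np.array([-nn[0]*nn[2],-nn[1]*nn[2],1-nn[2]**2]); up/=np.linalg.norm(up); y=np.cross(nn,up)
    h=(q-ce)@nn; uv=np.c_[(q-ce)@up,(q-ce)@y].astype(np.float32)*1000
    k=(h>-.004)&(h<.025); rc=cv2.minAreaRect(uv[k]); a=np.radians(rc[2]); a=(a+np.pi/4)%(np.pi/2)-np.pi/4
    w=(uv-np.array(rc[0]))@np.array([[np.cos(a),-np.sin(a)],[np.sin(a),np.cos(a)]])
    im=np.zeros((260,240),np.uint8)
    kk=(h>.006)&(h<.024)&(abs(w[:,1])<92)&(abs(w[:,0])<96)
    for (a0,b0) in w[kk]: im[int(130-a0),int(120-b0)]=255
    im=cv2.morphologyEx(im,cv2.MORPH_CLOSE,np.ones((5,5)) )
    nn_,l,st,_=cv2.connectedComponentsWithStats(im)
    print(n,"rect",np.round(rc[1],1),np.degrees(a).round(2))
    for i in range(1,nn_):
        if st[i,4]>40:
            x,yy,ww,hh,ar=st[i]; print("  case y %d..%d  x %d..%d hmax"%(120-x-ww,120-x,130-yy-hh,130-yy),ar)
    cv2.imwrite(f"pics/hm_{n}.png",cv2.resize(im,None,fx=2,fy=2))
```

```text
w3 rect [192.3 211.5] 0.12
  case y 17..79  x 49..93 hmax 1147
  case y -77..6  x 32..60 hmax 1085
  case y -76..6  x -59..-30 hmax 1103
  case y 18..79  x -93..-47 hmax 1085
w2 rect [191.5 211.4] 0.17
  case y -76..6  x 32..59 hmax 1058
  case y -76..6  x -58..-30 hmax 1081
  case y 18..80  x -92..-47 hmax 1163
top0 rect [210.2 193. ] -0.48
  case y 18..79  x 48..94 hmax 790
  case y -79..6  x 31..60 hmax 900
  case y -76..6  x -60..-31 hmax 861
  case y 19..79  x -93..-49 hmax 570
  case y 19..27  x -83..-48 hmax 144
```

>>> apply_moves(increments=[{"grip":0,"xyz":[-40,-56,10],"rotation":[0,0,-2]},{"grip":0,"xyz":[-80,-110,10],"rotation":[0,0,-3]},{"grip":0,"xyz":[-120,-165,10],"rotation":[0,0,-4]},{"grip":0,"xyz":[-160,-220,20],"rotation":[0,0,-5]},{"grip":0,"xyz":[-195,-265,40],"rotation":[0,0,-5.5]}])

```text
time: 2.6
ee_pos: [0.4239, 0.253, 0.2495]
eef_rot: [0.999, -0.036, 0.003, -0.003]
ft_force: [1.3, 0.1, -0.9]
width: 0.0868
```

```bash
python3 snap.py wrist w4
python3 - <<'E'
from h import *
import pickle
for n in ["w4","top0"]:
    c=pickle.load(open(n+".pkl","rb")); img=c["img"]; hsv=cv2.cvtColor(img,cv2.COLOR_BGR2HSV); P=cloud(c)
    m=((hsv[...,2]>150)&(hsv[...,1]<60)&(P[...,2]<.05)&(P[...,1]>.2)).astype(np.uint8)
    k,l,st,ce=cv2.connectedComponentsWithStats(m)
    for i in range(1,k):
        if st[i,4]>100:
            pts=onz(c,np.argwhere(l==i)[:,::-1],.014)[:,:2]*1000
            rc=cv2.minAreaRect(pts.astype(np.float32)); print(n,np.round(rc[0],1),np.round(rc[1],1),round(rc[2],1),"z",np.nanmedian(P[l==i][:,2]).round(4)); print(cv2.boxPoints(rc).round(1).tolist())
E
python3 go.py .415 .29 .15 -4
```

```text
w4 [599.4 374.7] [30.4 10.8] 82.7 z 0.0063
[[592.2000122070312, 360.29998779296875], [602.9000244140625, 358.8999938964844], [606.7000122070312, 389.1000061035156], [596.0, 390.5]]
w4 [374.7 314.3] [ 18.7 153.3] 21.2 z 0.0125
[[338.29998779296875, 382.3999938964844], [393.70001220703125, 239.39999389648438], [411.1000061035156, 246.1999969482422], [355.70001220703125, 389.1000061035156]]
w4 [455.2 308.9] [152.   20.6] 60.9 z 0.0124
[[409.29998779296875, 247.5], [427.29998779296875, 237.5], [501.1000061035156, 370.29998779296875], [483.1000061035156, 380.29998779296875]]
w4 [525.  300.2] [65.1 10.1] 61.7 z 0.0039
[[505.1000061035156, 274.0], [514.0999755859375, 269.20001220703125], [544.9000244140625, 326.3999938964844], [536.0, 331.29998779296875]]
w4 [601.6 220.7] [203.   60.8] 14.3 z 0.0004
[[495.70001220703125, 225.10000610351562], [510.70001220703125, 166.1999969482422], [707.5, 216.39999389648438], [692.4000244140625, 275.29998779296875]]
top0 [607.9 214.8] [209.8  62.4] 14.3 z 0.002
[[498.6000061035156, 219.1999969482422], [514.0, 158.6999969482422], [717.2999877929688, 210.399
[... 309 characters left out ...]
0703125, 273.3999938964844], [520.2000122070312, 266.5], [552.4000244140625, 324.8999938964844], [539.9000244140625, 331.79998779296875]]
top0 [458.6 309.9] [155.5  21.8] 60.9 z 0.0141
[[411.29998779296875, 247.3000030517578], [430.29998779296875, 236.6999969482422], [505.8999938964844, 372.6000061035156], [486.8999938964844, 383.20001220703125]]
top0 [377.2 315.9] [ 21.9 155.1] 20.8 z 0.0137
[[339.3999938964844, 384.5], [394.6000061035156, 239.5], [415.1000061035156, 247.3000030517578], [359.8999938964844, 392.20001220703125]]
t 2.65 xyz [ -5.2 -29.   97.8] | 102.2 rot [-0.4 -0.1  0.4] | 0.6 F [-6.3  5.6 -1.9] w 0.087 pos [0.4181 0.26   0.2476] j7 [ 0.23  0.1  -0.92  1.74  0.07  1.34 -0.76]
```

View pics/w4.png

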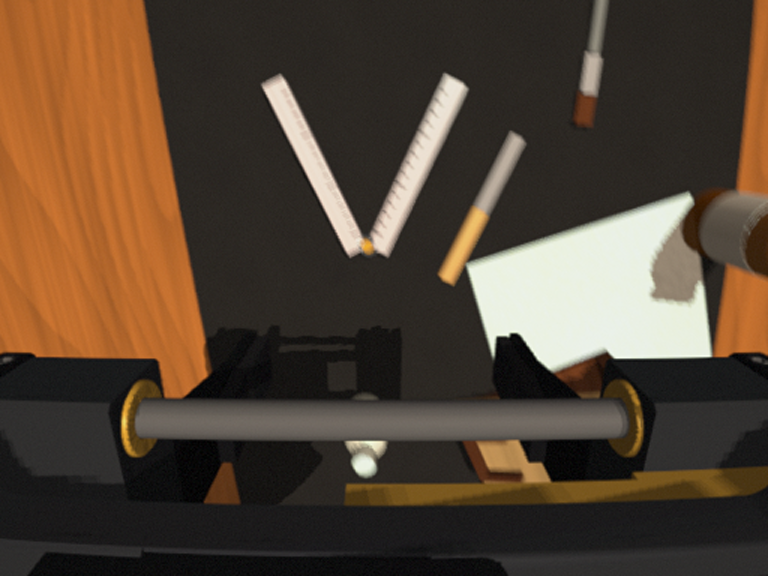

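The pivot is at pixel (368,247), with the fixed leg to its right and the moving leg to its left; the V is clear of the spatula. The target is about 30 mm from the pivot along the bisector.

```bash
python3 go.py .4145 .278 .05 -4
```

```text
t 2.65 xyz [ -5.1 -16.3 197.7] | 198.5 rot [-0.4 -0.1  0.4] | 0.6 F [-6.3  5.6 -1.9] w 0.087 pos [0.4181 0.26   0.2476] j7 [ 0.23  0.1  -0.92  1.74  0.07  1.34 -0.76]
```

>>> apply_moves(increments=[{"grip":0,"xyz":[-3,-10,50],"rotation":[-0.4,0,0.4]},{"grip":0,"xyz":[-5,-16,100],"rotation":[-0.4,0,0.4]},{"grip":0,"xyz":[-5,-16,150],"rotation":[-0.4,0,0.4]},{"grip":0,"xyz":[-5,-16,197],"rotation":[-0.4,0,0.4]},{"grip":0,"xyz":[-5,-16,197],"rotation":[-0.4,0,0.4]}])

```text
time: 3.28
ee_pos: [0.4131, 0.2751, 0.0482]
eef_rot: [0.999, -0.036, -0.002, 0.002]
ft_force: [-0.6, -0.3, 0.7]
width: 0.087
```

```bash
python3 snap.py wrist w5; python3 go.py .4145 .278 .012 -4
```

```text
t 3.33 xyz [-0.  -1.5 38.5] | 38.6 rot [ 0.1  0.  -0.1] | 0.1 F [-0.1  0.6  1. ] w 0.0873 pos [0.4144 0.2765 0.0505] j7 [ 0.08  0.37 -0.86  1.95  0.34  0.98 -1.01]
```

View pics/w5.png

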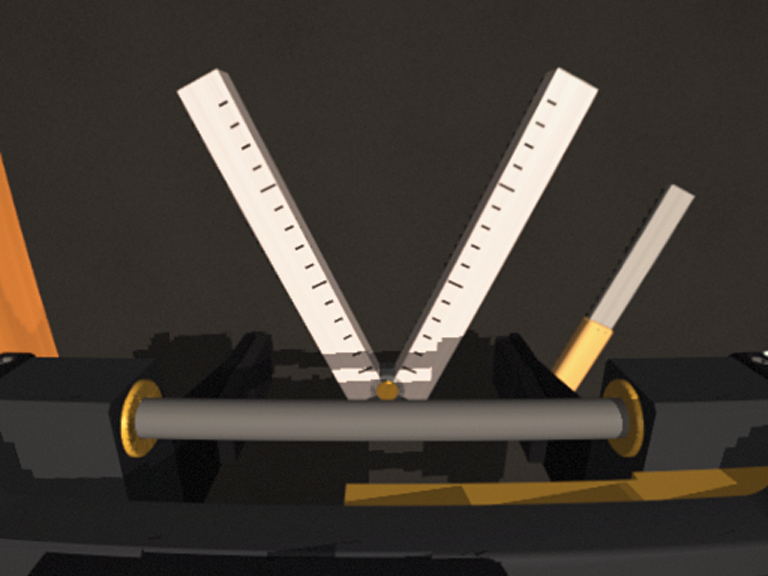

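The legs sit symmetrically between the fingers, with the pivot at (387,390) and the spatula clear to the right. I'll descend and squeeze.

>>> apply_moves(increments=[{"grip":0,"xyz":[0,-1.5,20],"rotation":[0,0,0]},{"grip":0,"xyz":[0,-1.5,38],"rotation":[0,0,0]},{"grip":0,"xyz":[0,-1.5,38],"rotation":[0,0,0]},{"grip":40,"xyz":[0,-1.5,38],"rotation":[0,0,0]},{"grip":80,"xyz":[0,-1.5,38],"rotation":[0,0,0]}], squeeze=10)

```text
time: 3.95
ee_pos: [0.4148, 0.2783, 0.0131]
eef_rot: [0.999, -0.036, 0.0, 0.0]
ft_force: [-0.1, 0.2, -0.9]
width: 0.0745
```

>>> apply_moves(increments=[{"grip":120,"xyz":[0,0,0],"rotation":[0,0,0]},{"grip":150,"xyz":[0,0,0],"rotation":[0,0,0]},{"grip":180,"xyz":[0,0,0],"rotation":[0,0,0]},{"grip":180,"xyz":[0,0,0],"rotation":[0,0,0]}])

```text
time: 4.45
ee_pos: [0.4151, 0.2784, 0.0134]
eef_rot: [0.999, -0.036, 0.0, 0.0]
ft_force: [0.3, -0.2, 2.5]
width: 0.0369
```

```bash
python3 snap.py wrist w6; python3 go.py .4145 .278 .012 -4
```

```text
t 4.5 xyz [-0.5  0.4  1.3] | 1.5 rot [ 0.  -0.  -0.1] | 0.1 F [ 0.3 -0.3  2.4] w 0.0364 pos [0.415  0.2784 0.0133] j7 [ 0.04  0.43 -0.82  1.97  0.4   0.91 -1.06]
```

View pics/w6.png

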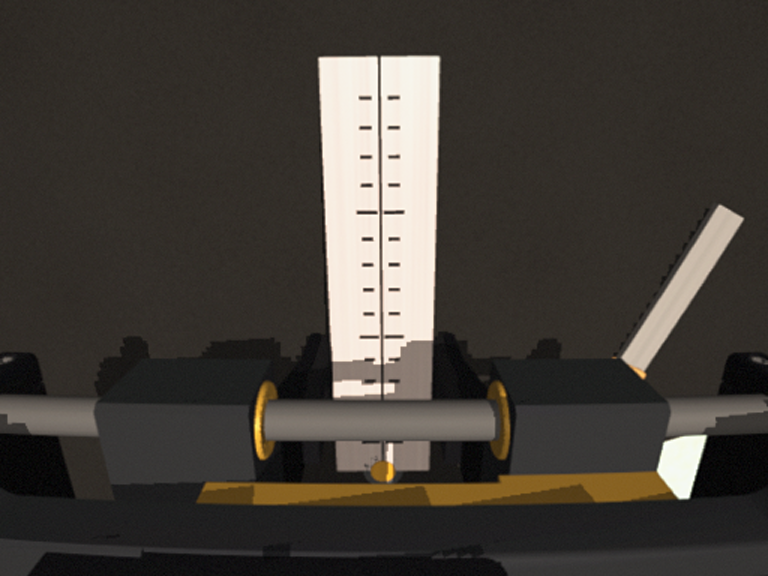

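The rule is folded: the opening is 37 mm and the legs are side by side. I'll release it and go to the tin.

>>> apply_moves(increments=[{"grip":150,"xyz":[0,0,0],"rotation":[0,0,0]},{"grip":110,"xyz":[0,0,0],"rotation":[0,0,0]},{"grip":110,"xyz":[0,0,-50],"rotation":[0,0,0]},{"grip":110,"xyz":[0,0,-112],"rotation":[0,0,0]},{"grip":200,"xyz":[0,0,-165],"rotation":[0,0,0]}])

```text
time: 5.12
ee_pos: [0.4147, 0.2785, 0.1803]
eef_rot: [0.999, -0.035, 0.001, 0.0]
ft_force: [2.1, 0.1, -0.0]
width: 0.0447
```

```bash
python3 snap.py wrist w7; python3 snap.py top t7;  python3 go.py .527 -.364 .18 -28
```

```text
t 5.22 xyz [155.7 634.8   2.6] | 653.7 rot [-0.3 -0.4 23.9] | 23.9 F [-0.   0.9 -0.3] w 0.0383 pos [0.4169 0.2803 0.1836] j7 [ 0.18  0.19 -0.94  1.81  0.17  1.21 -0.88]
```

View pics/w7.png

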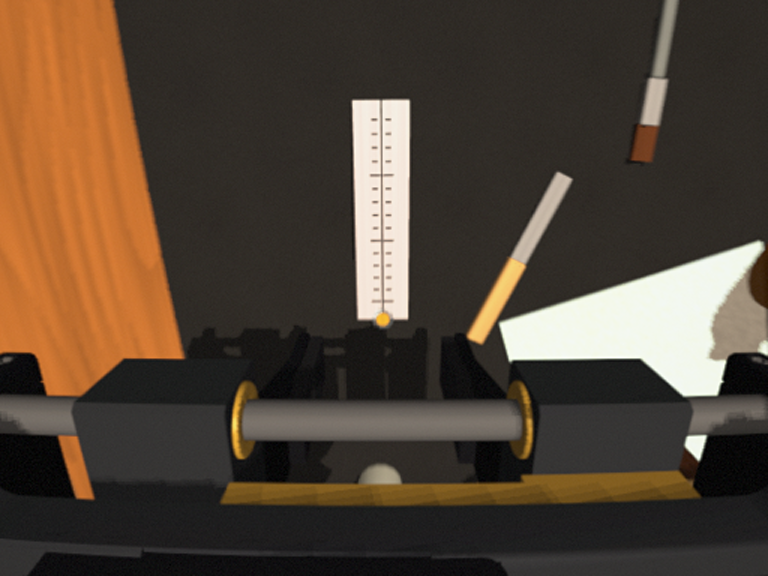

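>>> apply_moves(increments=[{"grip":255,"xyz":[0,60,-20],"rotation":[0,0,0]},{"grip":255,"xyz":[0,120,-35],"rotation":[0,0,2]},{"grip":255,"xyz":[10,180,-40],"rotation":[0,0,5]},{"grip":255,"xyz":[30,240,-40],"rotation":[0,0,8]},{"grip":255,"xyz":[50,300,-40],"rotation":[0,0,12]}])

```text
time: 5.85
ee_pos: [0.4446, -0.0233, 0.2228]
eef_rot: [0.99, -0.141, 0.004, -0.002]
ft_force: [1.3, 0.8, -0.2]
width: 0.001
```

```bash
python3 go.py .527 -.364 .22 -28
python3 - <<'E'
from h import *
import pickle
for n in ["w7","t7"]:
    c=pickle.load(open(n+".pkl","rb")); img=c["img"]; hsv=cv2.cvtColor(img,cv2.COLOR_BGR2HSV); P=cloud(c)
    m=((hsv[...,2]>150)&(hsv[...,1]<60)&(P[...,2]<.05)&(P[...,1]>.2)&(P[...,0]<.48)).astype(np.uint8)
    k,l,st,ce=cv2.connectedComponentsWithStats(m)
    for i in range(1,k):
        if st[i,4]>200:
            pts=onz(c,np.argwhere(l==i)[:,::-1],.014)[:,:2]*1000
            rc=cv2.minAreaRect(pts.astype(np.float32)); print(n,np.round(rc[0],1),np.round(rc[1],1),round(rc[2],1),"z",np.nanmedian(P[l==i][:,2]).round(4)); print(cv2.boxPoints(rc).round(1).tolist())
E
```

```text
t 5.85 xyz [174.2 304.1   2.8] | 350.5 rot [-0.3 -0.4 11.8] | 11.8 F [ 1.3  0.8 -0.2] w 0.001 pos [ 0.4446 -0.0233  0.2228] j7 [ 0.63 -0.04 -0.65  1.9  -0.03  1.27 -0.3 ]
w7 [415.7 307.5] [152.8  37.5] 86.4 z 0.0126
[[392.20001220703125, 232.39999389648438], [429.70001220703125, 230.10000610351562], [439.20001220703125, 382.5], [401.70001220703125, 384.8999938964844]]
t7 [415.4 270.4] [73.1 39.2] 89.2 z 0.0141
[[395.29998779296875, 234.10000610351562], [434.5, 233.60000610351562], [435.5, 306.6000061035156], [396.3999938964844, 307.20001220703125]]
```

>>> apply_moves(increments=[{"grip":255,"xyz":[30,52,0],"rotation":[0,0,2]},{"grip":255,"xyz":[60,104,0],"rotation":[0,0,4]},{"grip":255,"xyz":[90,156,0],"rotation":[0,0,6]},{"grip":255,"xyz":[120,208,0],"rotation":[0,0,8]},{"grip":255,"xyz":[150,260,0],"rotation":[0,0,10]}])

```text
time: 6.48
ee_pos: [0.516, -0.3167, 0.222]
eef_rot: [0.974, -0.227, 0.003, -0.002]
ft_force: [0.4, -0.1, 0.8]
width: 0.0003
```

```bash
python3 go.py .527 -.364 .1 -28; python3 snap.py wrist w8; python3 tin.py w8
```

```text
t 6.47 xyz [ 30.1  38.2 121.9] | 131.3 rot [-0.3 -0.3  1.7] | 1.8 F [ 0.4 -0.1  0.8] w 0.0003 pos [ 0.516  -0.3167  0.222 ] j7 [ 0.81  0.32 -0.42  1.52  0.13  1.33 -0.07]
base ((456.089111328125, -330.9275817871094), (93.00846862792969, 69.33163452148438), 60.68705368041992) 0.009520646094477336
lid dir [-0.47135278 -0.88100497 -0.04070377] n [-0.85882245  0.44800727  0.248422  ] sv [0.56735993 0.37820937 0.08112254] mean [ 0.5024293  -0.33603112  0.05633072] yaw -118.1475455837475
top edge [ 0.50362867 -0.3382981   0.0645114 ] 0.06763412604569324
```

View pics/w8.png

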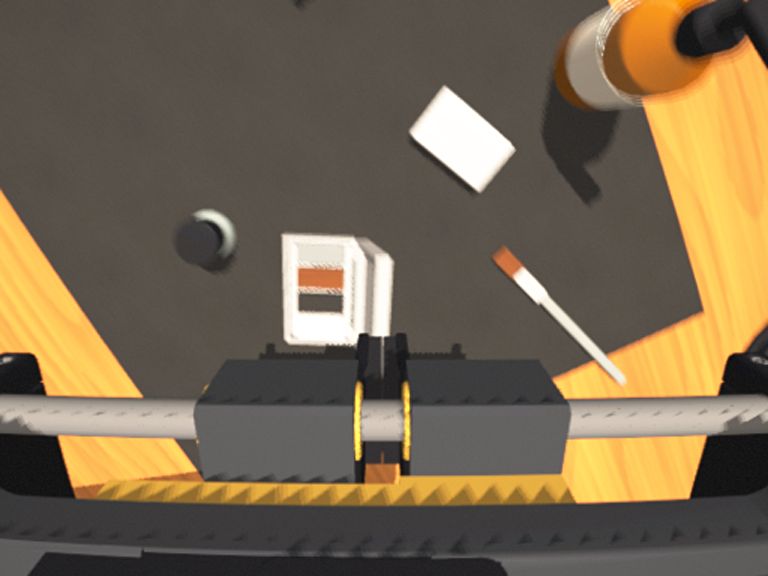

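The tin is at (335,290) with its lid edge at (385,265); the jar at (205,240) is clear, and the fingers are about to go behind the lid. I'll descend behind the lid.

>>> apply_moves(increments=[{"grip":255,"xyz":[30,40,0],"rotation":[0,0,1.7]},{"grip":255,"xyz":[30,40,55],"rotation":[0,0,1.7]},{"grip":255,"xyz":[30,40,110],"rotation":[0,0,1.7]},{"grip":255,"xyz":[30,40,167],"rotation":[0,0,1.7]},{"grip":255,"xyz":[30,40,168],"rotation":[0,0,1.7]}], squeeze=20)

```text
time: 7.15
ee_pos: [0.5211, -0.3728, 0.0476]
eef_rot: [0.969, -0.246, -0.002, -0.002]
ft_force: [0.7, -0.3, 0.1]
width: 0.0005
```

```bash
python3 go.py .474 -.339 .053 -28.5
```

```text
t 7.15 xyz [-57.6  -7.2  -5.2] | 58.3 rot [-0.2  0.2 -0. ] | 0.3 F [ 0.7 -0.3  0.1] w 0.0005 pos [ 0.5211 -0.3728  0.0476] j7 [ 0.82  0.55 -0.36  1.58  0.21  1.05 -0.09]
```

>>> apply_moves(increments=[{"grip":255,"xyz":[-12,-5,-5],"rotation":[0,0,0]},{"grip":255,"xyz":[-24,-7,-5],"rotation":[0,0,0]},{"grip":255,"xyz":[-36,-7,-5],"rotation":[0,0,0]},{"grip":255,"xyz":[-47,-7,-5],"rotation":[0,0,0]},{"grip":255,"xyz":[-58,-7,-5],"rotation":[0,0,0]}])

```text
time: 7.78
ee_pos: [0.4728, -0.3389, 0.0532]
eef_rot: [0.969, -0.246, -0.001, -0.002]
ft_force: [0.6, -0.6, -0.5]
width: 0.0004
```

```bash
python3 go.py .461 -.332 .04 -28.5; python3 snap.py side s9; python3 snap.py wrist w9; python3 -c "
import cv2;i=cv2.imread('pics/s9.png')[150:320,330:560];cv2.imwrite('pics/s9c.png',cv2.resize(i,None,fx=3,fy=3))"
```

```text
t 7.78 xyz [-13.6  -0.3  13.3] | 19.0 rot [-0.2  0.2 -0. ] | 0.3 F [ 0.6 -0.6 -0.5] w 0.0004 pos [ 0.4728 -0.3389  0.0532] j7 [ 0.86  0.43 -0.38  1.75  0.18  1.   -0.09]
```

View pics/s9c.png

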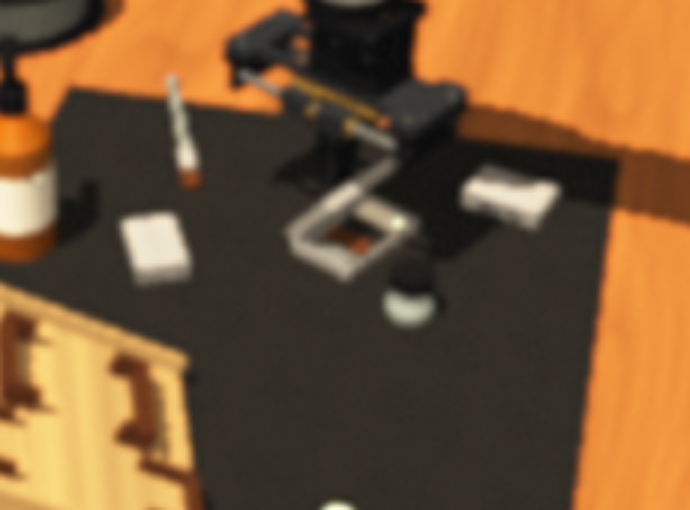

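View pics/w9.png

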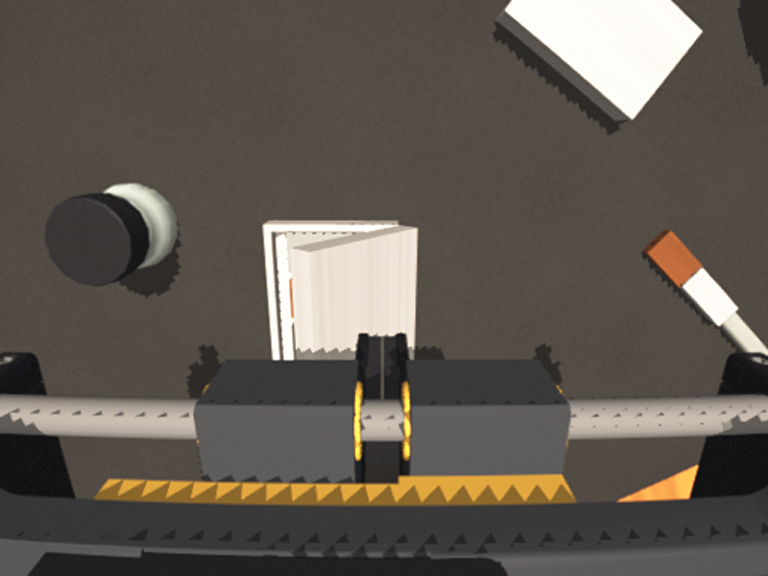

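The lid is at about 45° and folding over, and the tin hasn't moved. I'll carry on forward and down.

>>> apply_moves(increments=[{"grip":255,"xyz":[-10,0,1],"rotation":[0,0,0]},{"grip":255,"xyz":[-18,0,6],"rotation":[0,0,0]},{"grip":255,"xyz":[-22,0,13],"rotation":[0,0,0]},{"grip":255,"xyz":[-24,0,19],"rotation":[0,0,0]},{"grip":255,"xyz":[-24,0,22],"rotation":[0,0,0]}])

```text
time: 8.5
ee_pos: [0.4508, -0.3269, 0.0303]
eef_rot: [0.969, -0.247, -0.002, -0.002]
ft_force: [-3.8, 2.9, 10.7]
width: 0.0004
```

>>> apply_moves(increments=[{"grip":255,"xyz":[0,0,1],"rotation":[0,0,0]},{"grip":255,"xyz":[0,0,2],"rotation":[0,0,0]}])

```text
time: 8.75
ee_pos: [0.4509, -0.3269, 0.03]
eef_rot: [0.969, -0.247, -0.003, -0.002]
ft_force: [-11.8, 7.2, 30.0]
width: 0.0005
```

```bash
python3 go.py .4515 -.3265 .11 -28.5
```

```text
t 8.75 xyz [ -0.2  -0.8 -80. ] | 80.0 rot [-0.1  0.4 -0. ] | 0.4 F [-11.8   7.2  30. ] w 0.0005 pos [ 0.4509 -0.3269  0.03  ] j7 [ 0.87  0.42 -0.38  1.82  0.18  0.94 -0.09]
```

>>> apply_moves(increments=[{"grip":255,"xyz":[0,0,-30],"rotation":[0,0,0]},{"grip":255,"xyz":[0,0,-90],"rotation":[0,0,0]},{"grip":255,"xyz":[0,0,-150],"rotation":[0,0,0]},{"grip":110,"xyz":[0,0,-190],"rotation":[0,0,0]},{"grip":110,"xyz":[-5,-50,-190],"rotation":[0,0,0]}])

```text
time: 9.38
ee_pos: [0.4716, -0.2855, 0.2236]
eef_rot: [0.968, -0.25, -0.0, -0.0]
ft_force: [1.7, 1.2, -1.1]
width: 0.0134
```

```bash
python3 snap.py wrist w10; python3 snap.py top t10; python3 tin.py t10;python3 -c "
import cv2;i=cv2.imread('pics/t10.png')[260:380,460:620];cv2.imwrite('pics/t10c.png',cv2.resize(i,None,fx=4,fy=4))"; python3 go.py .4155 .3035 .2 -4
```

```text
base ((396.2428283691406, -233.48219299316406), (34.116764068603516, 16.8807373046875), 0.8577664494514465) 0.012358406634930486
lid dir [-0.39333789  0.91819978 -0.04684512] n [-0.005868    0.04844393  0.99880867] sv [0.10837513 0.10166709 0.03755784] mean [ 0.39608409 -0.24180801  0.04109826] yaw 113.18929540921674
top edge [ 0.39559328 -0.24163364  0.04449908] 0.048832105957344885
t 9.47 xyz [-325.3 -483.5   24.9] | 583.3 rot [ -0.3   0.2 -24.2] | 24.2 F [-0.5  0.9  0.2] w 0.0204 pos [ 0.4743 -0.2764  0.2213] j7 [ 0.84  0.21 -0.45  1.65  0.09  1.31 -0.11]
```

View pics/w10.png

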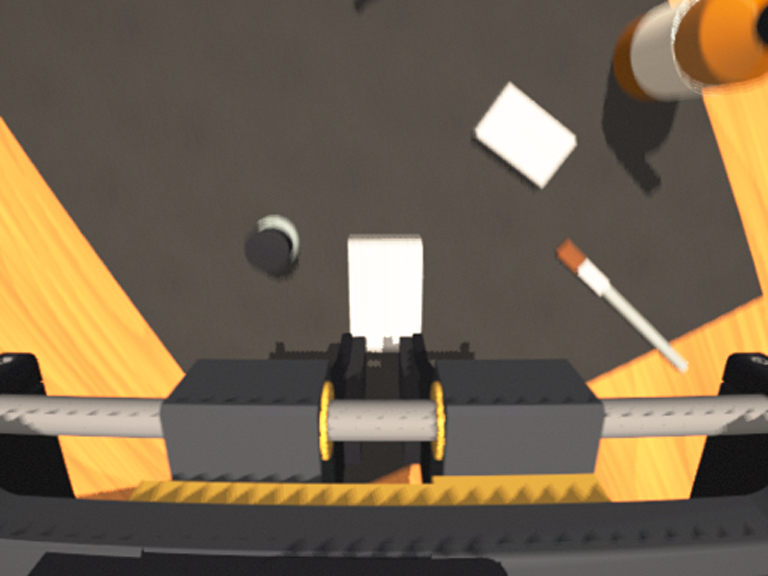

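The tin is shut, its lid lying flush at (385,290), and the jar hasn't moved. Now I go back to the rule.

>>> apply_moves(increments=[{"grip":110,"xyz":[-35,-52,0],"rotation":[0,0,-2]},{"grip":110,"xyz":[-70,-104,0],"rotation":[0,0,-5]},{"grip":110,"xyz":[-105,-156,0],"rotation":[0,0,-8]},{"grip":110,"xyz":[-140,-208,0],"rotation":[0,0,-11]},{"grip":110,"xyz":[-170,-255,0],"rotation":[0,0,-13]}])

```text
time: 10.1
ee_pos: [0.4443, 0.0307, 0.2232]
eef_rot: [0.991, -0.131, -0.001, -0.003]
ft_force: [1.2, 0.1, 0.9]
width: 0.0491
```

```bash
python3 snap.py top t11
python3 - <<'E'
from h import *
import pickle
for n in ["t11"]:
    c=pickle.load(open(n+".pkl","rb")); img=c["img"]; hsv=cv2.cvtColor(img,cv2.COLOR_BGR2HSV); P=cloud(c)
    for z,w in [(.014,(P[...,1]>.2)&(P[...,0]<.48)),(.022,(P[...,1]<-.26)&(P[...,0]>.395)&(P[...,0]<.54))]:
      m=((hsv[...,2]>150)&(hsv[...,1]<60)&(P[...,2]<.05)&w).astype(np.uint8)
      k,l,st,ce=cv2.connectedComponentsWithStats(m)
      for i in range(1,k):
        if st[i,4]>200:
            pts=onz(c,np.argwhere(l==i)[:,::-1],z)[:,:2]*1000
            rc=cv2.minAreaRect(pts.astype(np.float32)); print(n,np.round(rc[0],1),np.round(rc[1],1),round(rc[2],1),"z",np.nanmedian(P[l==i][:,2]).round(4))
E
python3 go.py .4155 .3035 .2 -4
```

```text
t11 [417.3 311.5] [154.4  39.8] 86.4 z 0.0143
t11 [ 451.8 -323.8] [92.3 59.2] 61.2 z 0.0212
t 10.15 xyz [ -92.9 -248.8   25.8] | 266.8 rot [ -0.4   0.1 -10.5] | 10.5 F [-1.2  9.2 -0.9] w 0.0495 pos [0.4434 0.0392 0.2237] j7 [ 0.58 -0.03 -0.74  1.88 -0.03  1.28 -0.4 ]
```

>>> apply_moves(increments=[{"grip":100,"xyz":[-18,-50,0],"rotation":[0,0,-2]},{"grip":100,"xyz":[-36,-100,0],"rotation":[0,0,-4]},{"grip":100,"xyz":[-54,-150,0],"rotation":[0,0,-6]},{"grip":100,"xyz":[-72,-200,15],"rotation":[0,0,-8]},{"grip":100,"xyz":[-91,-251,40],"rotation":[0,0,-10.7]}])

```text
time: 10.78
ee_pos: [0.4186, 0.3071, 0.1861]
eef_rot: [0.999, -0.033, 0.001, -0.005]
ft_force: [1.3, -0.6, -0.4]
width: 0.0531
```

```bash
python3 go.py .4165 .306 .05 -3.6
```

```text
t 10.78 xyz [ -2.2   2.4 136.1] | 136.1 rot [-0.5 -0.1 -0.1] | 0.5 F [ 1.3 -0.6 -0.4] w 0.0531 pos [0.4186 0.3071 0.1861] j7 [ 0.17  0.26 -1.01  1.76  0.23  1.24 -0.95]
```

>>> apply_moves(increments=[{"grip":90,"xyz":[-2,1,50],"rotation":[-0.5,0,0]},{"grip":90,"xyz":[-2,1,100],"rotation":[-0.5,0,0]},{"grip":90,"xyz":[-2,1,136],"rotation":[-0.5,0,0]},{"grip":90,"xyz":[-2,1,136],"rotation":[-0.5,0,0]}])

```text
time: 11.28
ee_pos: [0.4151, 0.3067, 0.048]
eef_rot: [0.999, -0.032, -0.002, 0.001]
ft_force: [0.2, 0.3, 0.7]
width: 0.0564
```

```bash
python3 go.py .4165 .306 .011 -3.6; python3 snap.py wrist w12
```

```text
t 11.28 xyz [ 1.5  0.5 37. ] | 37.0 rot [ 0.1  0.2 -0.1] | 0.2 F [0.2 0.3 0.7] w 0.0564 pos [0.4151 0.3067 0.048 ] j7 [ 0.06  0.44 -0.91  1.9   0.41  1.   -1.1 ]
```

View pics/w12.png

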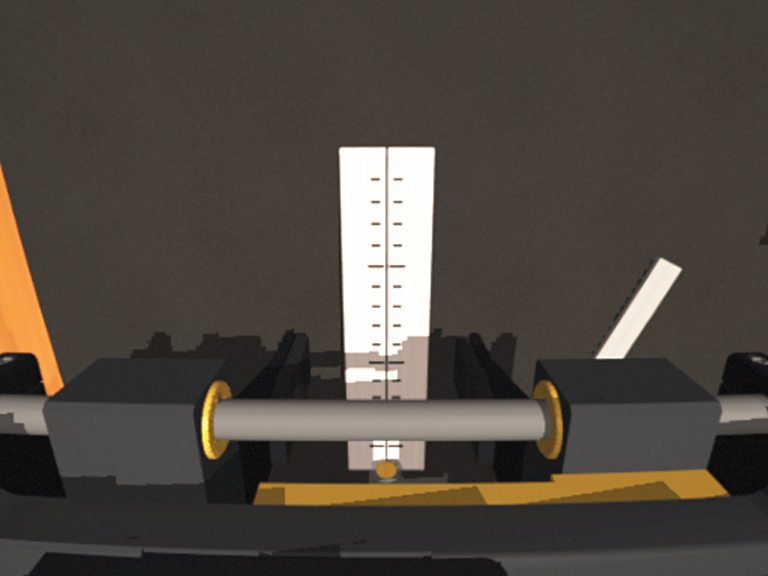

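Run:
```python
from h import *
import pickle
c=pickle.load(open("w12.pkl","rb")); p=onz(c,[[386/1.5,470/1.5],[387/1.5,148/1.5]],.014); print(p, np.linalg.norm(p[1]-p[0])); s=r.read_state()
u=(p[1]-p[0])/np.linalg.norm(p[1]-p[0]); o=(p[1]-.08*u); print("origin",o,"TCP",s["ee_pos"]); print("dist TCP from pivot along",(s["ee_pos"]-p[0])@u)
```

```text
[[0.41146409 0.23204189 0.014     ]
 [0.42106948 0.38347697 0.014     ]] 0.15173941004740257
origin [0.41600533 0.30363742 0.014     ] TCP [0.41625861 0.30757547 0.04998777]
dist TCP from pivot along 0.07568559816051448
```

The pivot-to-tip length measures 151.7 mm against the stated 152, so the rule lies folded and centred. I'll grip it.

>>> apply_moves(increments=[{"grip":90,"xyz":[0,2,20],"rotation":[0,0,0]},{"grip":90,"xyz":[0,2,39],"rotation":[0,0,0]},{"grip":90,"xyz":[0,2,39.5],"rotation":[0,0,0]},{"grip":180,"xyz":[0,2,39.5],"rotation":[0,0,0]},{"grip":180,"xyz":[0,2,39.5],"rotation":[0,0,0]}], squeeze=25)

```text
time: 11.95
ee_pos: [0.4162, 0.3058, 0.0109]
eef_rot: [0.999, -0.032, -0.0, -0.0]
ft_force: [-0.1, 0.2, 0.6]
width: 0.0435
```

>>> apply_moves(increments=[{"grip":180,"xyz":[0,0,0],"rotation":[0,0,0]},{"grip":180,"xyz":[0,0,0],"rotation":[0,0,0]},{"grip":180,"xyz":[0,0,-30],"rotation":[0,0,0]},{"grip":180,"xyz":[0,0,-80],"rotation":[0,0,0]},{"grip":180,"xyz":[0,0,-120],"rotation":[0,0,0]}])

```text
time: 12.58
ee_pos: [0.4161, 0.3059, 0.1326]
eef_rot: [0.999, -0.032, -0.0, -0.0]
ft_force: [1.2, 0.1, -0.8]
width: 0.0363
```

```bash
python3 go.py .4165 .306 .011 -3.6; python3 snap.py wrist w13
```

```text
t 12.57 xyz [ 4.000e-01 -1.000e-01  1.216e+02] | 121.6 rot [-0.   0.  -0.1] | 0.1 F [ 1.2  0.1 -0.8] w 0.0363 pos [0.4161 0.3059 0.1326] j7 [ 0.14  0.32 -0.99  1.83  0.29  1.15 -1.01]
```

View pics/w13.png

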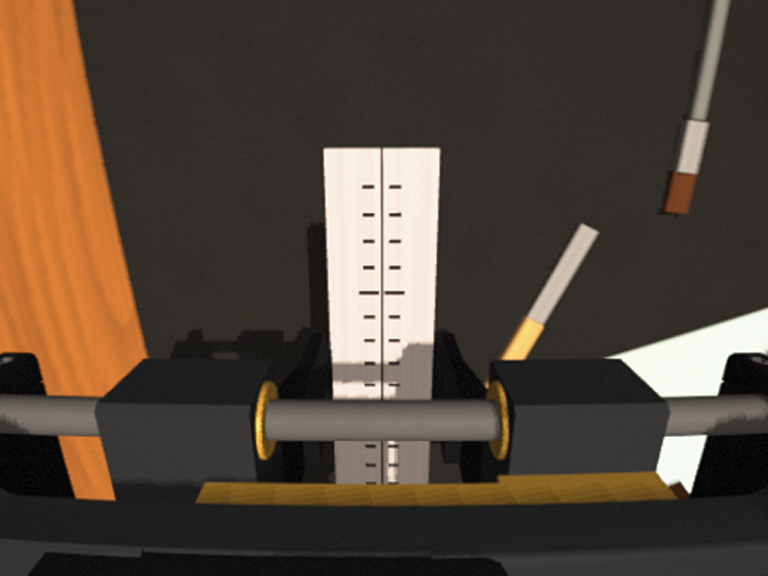

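```bash
cat > intool.py <<'E'
from h import *
import pickle,sys
# tip of held rule in tool frame using depth & plane
def f(n,px,zt,s):
    c=pickle.load(open(n+".pkl","rb")); o,d=ray(c,[px]); Rm=R.from_quat(s["eef_rot"]).as_matrix()
    o=Rm.T@(o-s["ee_pos"]); d=d@Rm; return (o+d*((zt-o[2])/d[:,2])[:,None])[0]*1000
E
python3 - <<'E'
from intool import *
s=r.read_state()
print("tip",f("w13",[382/1.5,148/1.5],-.0031,s),"L",f("w13",[324/1.5,148/1.5],-.0031,s),"R",f("w13",[440/1.5,148/1.5],-.0031,s))
c=pickle.load(open("w13.pkl","rb")); P=cloud(c)
for v in (105,130,160,200,220): print(v,P[v,240:270:10,2].round(4))
E
```

```text
tip [ -2.29031768 -75.98915021  -3.1       ] L [-19.8628919  -76.02314377  -3.1       ] R [ 15.26237832 -76.03625131  -3.1       ]
105 [0.1335 0.1334 0.1341]
130 [0.1325 0.1343 0.1342]
160 [0.1351 0.1334 0.1329]
200 [0.1342 0.1348 0.1343]
220 [0.1337 0.1348 0.1344]
```

Run:
```python
from h import *
import pickle
s=r.read_state(); Rm=R.from_quat(s["eef_rot"]).as_matrix()
for n in ["side","top"]:
    c=viewer.camera(n); pickle.dump(c,open(n[0]+"14.pkl","wb"))
    P=cloud(c); Q=(P-s["ee_pos"])@Rm*1000
    print(n,proj(c,s["ee_pos"]))
    m=(abs(Q[...,0])<25)&(Q[...,1]<-20)&(Q[...,1]>-120)&(abs(Q[...,2]+0)<25)
    q=Q[m]; print(len(q), q.min(0).round(1),q.max(0).round(1), np.sort(q[:,1])[:8].round(1))
    top=q[q[:,2]<2]; print("top face z",np.median(top[:,2]) if len(top) else None)
    x,y=proj(c,s["ee_pos"])[0].astype(int); i=c["img"][max(0,y-60):y+60,max(0,x-80):x+80]
    cv2.imwrite(f"pics/{n}14c.png",cv2.resize(i,None,fx=4,fy=4,interpolation=cv2.INTER_NEAREST))
```

```text
side [[270.92236485 264.4196834 ]]
430 [-17.1 -82.3  -7.1] [ 20.2 -20.2  12.6] [-82.3 -82.2 -82.1 -81.8 -81.8 -81.7 -81.6 -81.6]
top face z -3.0959952362730325
top [[125.29237137 228.90103983]]Traceback (most recent call last):
  File "<stdin>", line 9, in <module>
    return umr_minimum(a, axis, None, out, keepdims, initial, where)
ValueError: zero-size array to reduction operation minimum which has no identity
```

View pics/side14c.png

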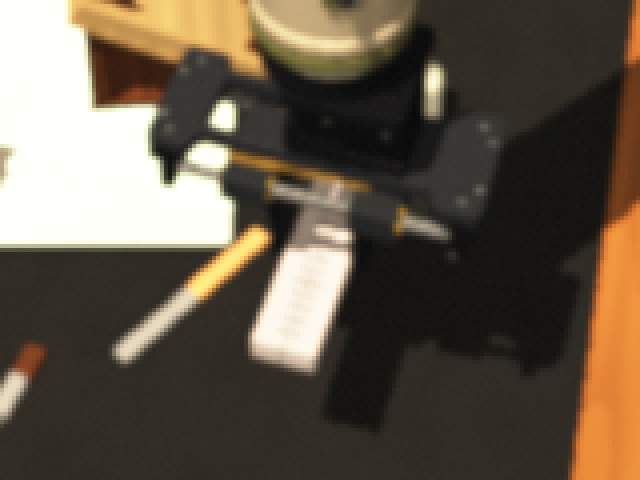

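The side view shows the rule held level, with its tip about 82 mm from the TCP. That agrees with the top camera; the wrist camera is biased by about 2 to 4 mm, so I'll place by the static-camera values.

```bash
cat > place.py <<'E'
from go import *
C=np.array([.5945,.0112,.064]); psi=np.radians(19.3); t=np.radians(30)
xc=np.array([np.cos(t)*np.cos(psi),np.cos(t)*np.sin(psi),np.sin(t)]); yc=np.array([-np.sin(psi),np.cos(psi),0]); nc=np.cross(xc,yc)
def tgt(py,off,h,sgn=-1,px=0):
    Rt=casepose(nc,sgn*yc); O=C+py*yc/1000+px*xc/1000+nc*h/1000
    return O-Rt@np.array(off)/1000,Rt
if __name__=="__main__":
    a=list(map(float,sys.argv[1:])) # py, offx,offy,offz, h
    p,Rt=tgt(a[0],a[1:4],a[4],px=a[5] if len(a)>5 else 0); print("target",p.round(4)); delta(p,Rt)
E
python3 place.py 48.5 0 -1 10.9 70
```

```text
target [0.5395 0.0433 0.1336]
t 12.72 xyz [139.1 254.5  -1. ] | 290.0 rot [26.3 17.4 65.4] | 72.6 F [ 0.  -0.2 -2.4] w 0.0369 pos [0.4172 0.3063 0.1326] j7 [ 0.14  0.32 -0.99  1.83  0.3   1.15 -1.01]
```

>>> apply_moves(increments=[{"grip":180,"xyz":[15,25,-40],"rotation":[3.5,2.3,8.7]},{"grip":180,"xyz":[35,65,-70],"rotation":[7,4.6,17.4]},{"grip":180,"xyz":[55,105,-80],"rotation":[10.5,7,26.2]},{"grip":180,"xyz":[75,145,-80],"rotation":[14,9.3,34.9]},{"grip":180,"xyz":[95,180,-80],"rotation":[17.5,11.6,43.6]}])

```text
time: 13.35
ee_pos: [0.4999, 0.1177, 0.2114]
eef_rot: [0.898, -0.402, 0.104, -0.146]
ft_force: [0.5, 0.2, -2.4]
width: 0.0361
```

```bash
python3 place.py 48.5 0 -1 10.9 70
```

```text
target [0.5395 0.0433 0.1336]
t 13.35 xyz [76.4 46.8 71.6] | 114.7 rot [ 8.8  5.7 21.4] | 23.8 F [ 0.5  0.2 -2.4] w 0.0361 pos [0.4999 0.1177 0.2114] j7 [ 0.63 -0.14 -0.8   2.03 -0.29  0.89 -0.88]
```

>>> apply_moves(increments=[{"grip":180,"xyz":[25,15,10],"rotation":[3,1.9,7.1]},{"grip":180,"xyz":[50,31,30],"rotation":[6,3.8,14.2]},{"grip":180,"xyz":[76,47,50],"rotation":[8.8,5.7,21.4]},{"grip":180,"xyz":[76,47,71],"rotation":[8.8,5.7,21.4]},{"grip":180,"xyz":[76,47,71],"rotation":[8.8,5.7,21.4]}])

```text
time: 13.98
ee_pos: [0.5371, 0.0436, 0.1314]
eef_rot: [0.788, -0.559, 0.148, -0.21]
ft_force: [0.4, -0.6, -1.5]
width: 0.0365
```

```bash
python3 place.py 48.5 0 -1 10.9 25; python3 snap.py wrist w15;python3 snap.py side s15;python3 -c "
import cv2;i=cv2.imread('pics/s15.png')[200:400,250:480];cv2.imwrite('pics/s15c.png',cv2.resize(i,None,fx=3,fy=3))"
```

```text
target [0.5607 0.0508 0.0946]
t 13.97 xyz [ 1.2 -3.1 44.2] | 44.3 rot [ 0.2  0.1 -0.1] | 0.3 F [ 0.4 -0.6 -1.5] w 0.0365 pos [0.5371 0.0436 0.1314] j7 [ 0.7  -0.04 -0.76  2.2  -0.36  0.49 -1.02]
```

View pics/w15.png

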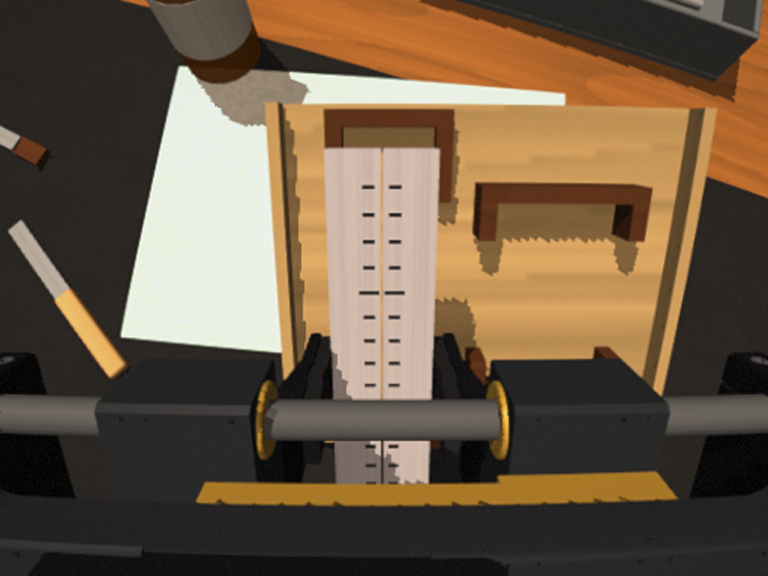

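View pics/s15c.png

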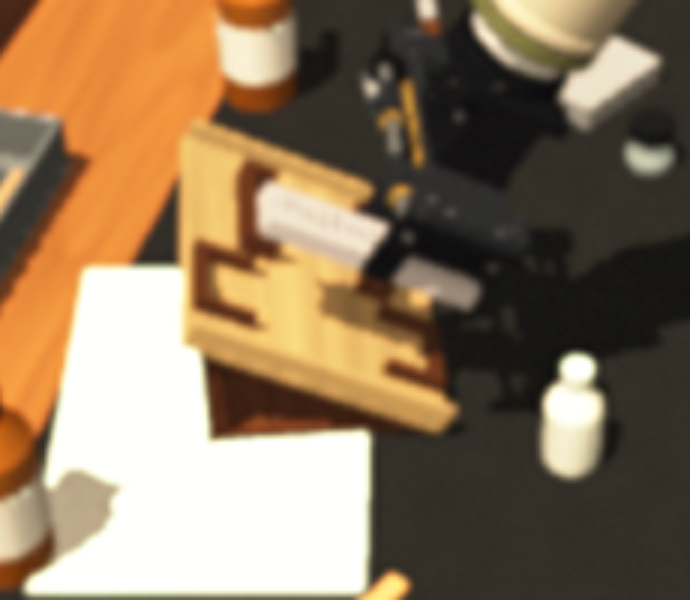

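The rule is held parallel to the rule pocket, whose upper block spans (325..453,110). I'll check its lateral offset in the tool frame, where the wrist bias cancels.

Run:
```python
from intool import *
s=r.read_state()
q=lambda u,v,z:f("w15",[u/1.5,v/1.5],z,s).round(1)
print("block outer L/R",q(325,110,.0701),q(453,110,.0701)); print("block inner edge", q(342,127,.0701),q(436,127,.0701))
print("rule tip L R",q(325,149,-.0031),q(440,149,-.0031))
```

```text
block outer L/R [-25.5 -89.9  70.1] [ 32.8 -90.   70.1]
block inner edge [-17.9 -82.5  70.1] [ 25.2 -82.5  70.1]
rule tip L R [-17.3 -74.5  -3.1] [ 18.5 -74.5  -3.1]
```

>>> apply_moves(increments=[{"grip":180,"xyz":[2,-3.5,15],"rotation":[0.2,0,0]},{"grip":180,"xyz":[2,-3.5,35],"rotation":[0.2,0,0]},{"grip":180,"xyz":[2,-3.5,50],"rotation":[0.2,0,0]},{"grip":180,"xyz":[2,-3.5,50],"rotation":[0.2,0,0]}])

```text
time: 14.58
ee_pos: [0.5654, 0.0515, 0.0921]
eef_rot: [0.788, -0.558, 0.15, -0.212]
ft_force: [-0.3, -0.9, -0.8]
width: 0.0361
```

```bash
python3 snap.py wrist w16; python3 place.py 48.5 0 -1 10.9 0
```

```text
target [0.5725 0.0549 0.0729]
t 14.62 xyz [-1.   3.2 20.9] | 21.2 rot [-0.2  0.1  0. ] | 0.2 F [ 0.5  0.2 -1.4] w 0.0365 pos [0.5655 0.0514 0.0926] j7 [ 0.65  0.12 -0.76  2.18 -0.13  0.37 -1.22]
```

View pics/w16.png

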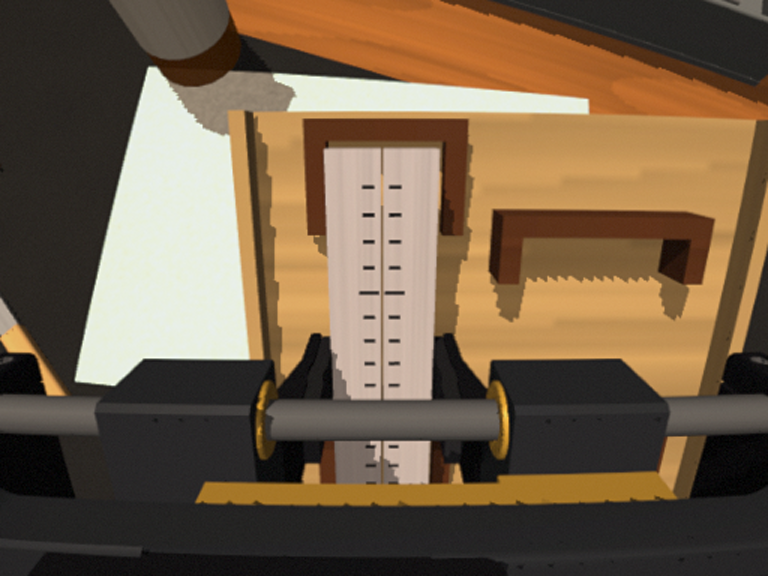

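Run:
```python
from intool import *
s=r.read_state(); b=.0109+.0209-.010
q=lambda u,v,z:f("w16",[u/1.5,v/1.5],z,s).round(1)
print("block outer L/R",q(303,120,b),q(468,120,b)); print("block inner edge", q(327,142,b),q(443,142,b))
print("rule tip L R",q(324,148,-.0031),q(440,148,-.0031))
```

```text
block outer L/R [-27.9 -86.1  21.8] [ 31.6 -86.2  21.8]
block inner edge [-19.4 -78.4  21.8] [ 22.9 -78.4  21.8]
rule tip L R [-17.6 -76.8  -3.1] [ 18.8 -76.8  -3.1]
```

>>> apply_moves(increments=[{"grip":180,"xyz":[0.5,2.5,4],"rotation":[0,0,0]},{"grip":180,"xyz":[0.5,2.5,9],"rotation":[0,0,0]},{"grip":180,"xyz":[0.5,2.5,14],"rotation":[0,0,0]},{"grip":180,"xyz":[0.5,2.5,17],"rotation":[0,0,0]},{"grip":180,"xyz":[0.5,2.5,18],"rotation":[0,0,0]}])

```text
time: 15.25
ee_pos: [0.5722, 0.0534, 0.0755]
eef_rot: [0.788, -0.558, 0.15, -0.213]
ft_force: [-1.1, -0.0, -2.0]
width: 0.0363
```

```bash
python3 place.py 48.5 0 -1 10.9 0;python3 snap.py wrist w17
```

```text
target [0.5725 0.0549 0.0729]
t 15.25 xyz [-1.3  0.6  2.7] | 3.0 rot [-0.1  0.1  0. ] | 0.2 F [-1.1 -0.  -2. ] w 0.0363 pos [0.5722 0.0534 0.0755] j7 [ 0.6   0.17 -0.73  2.18 -0.04  0.33 -1.28]
```

View pics/w17.png

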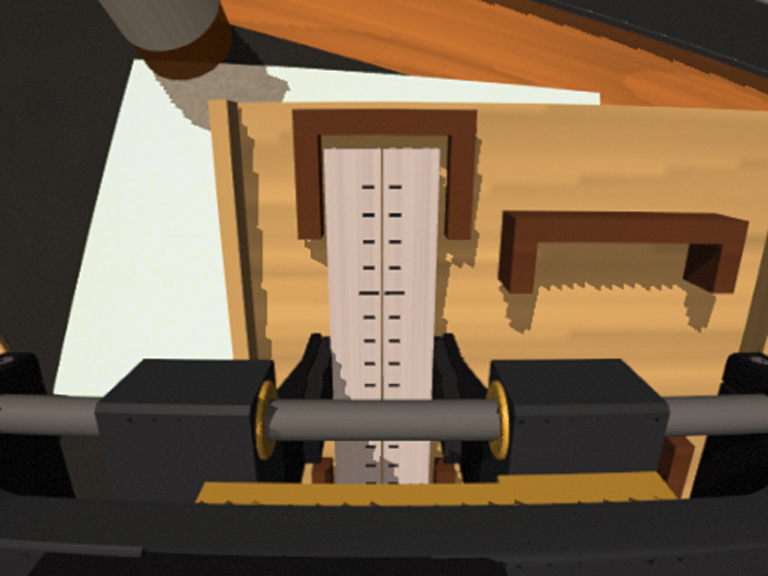

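The rule sits between the blocks, with about 2 mm each side at (318..325) and (440..447) and 3 mm at the end. I'll lower it to contact.

>>> apply_moves(increments=[{"grip":180,"xyz":[0,0,1.5],"rotation":[0,0,0]},{"grip":180,"xyz":[0,0,2.7],"rotation":[0,0,0]},{"grip":180,"xyz":[0,0,3.3],"rotation":[0,0,0]}])

```text
time: 15.68
ee_pos: [0.5736, 0.0538, 0.0734]
eef_rot: [0.788, -0.558, 0.15, -0.212]
ft_force: [-22.9, -3.2, 26.3]
width: 0.0366
```

>>> apply_moves(increments=[{"grip":180,"xyz":[0,0,-0.8],"rotation":[0,0,0]},{"grip":125,"xyz":[0,0,-0.8],"rotation":[0,0,0]},{"grip":115,"xyz":[0,0,-0.8],"rotation":[0,0,0]},{"grip":115,"xyz":[0,0,-0.8],"rotation":[0,0,0]}])

```text
time: 16.18
ee_pos: [0.5733, 0.0537, 0.0742]
eef_rot: [0.788, -0.558, 0.15, -0.212]
ft_force: [0.6, -0.4, 0.8]
width: 0.047
```

>>> apply_moves(increments=[{"grip":115,"xyz":[0,0,-8],"rotation":[0,0,0]},{"grip":115,"xyz":[0,0,-25],"rotation":[0,0,0]},{"grip":115,"xyz":[0,0,-60],"rotation":[0,0,0]},{"grip":115,"xyz":[0,0,-110],"rotation":[0,0,0]},{"grip":80,"xyz":[0,0,-140],"rotation":[0,0,0]}])

```text
time: 16.8
ee_pos: [0.5067, 0.0302, 0.1976]
eef_rot: [0.788, -0.558, 0.152, -0.212]
ft_force: [1.6, -0.5, -1.4]
width: 0.0524
```

```bash
python3 snap.py wrist w18; python3 go.py .4518 -.325 .2 -28.8
```

```text
t 16.85 xyz [316.3 147.2 -84.6] | 358.9 rot [-28.9 -11.3 -40.8] | 51.2 F [2.6 0.5 3.2] w 0.0553 pos [0.507  0.0297 0.2002] j7 [ 0.82 -0.27 -0.75  2.19 -0.58  0.72 -0.83]
```

View pics/w18.png

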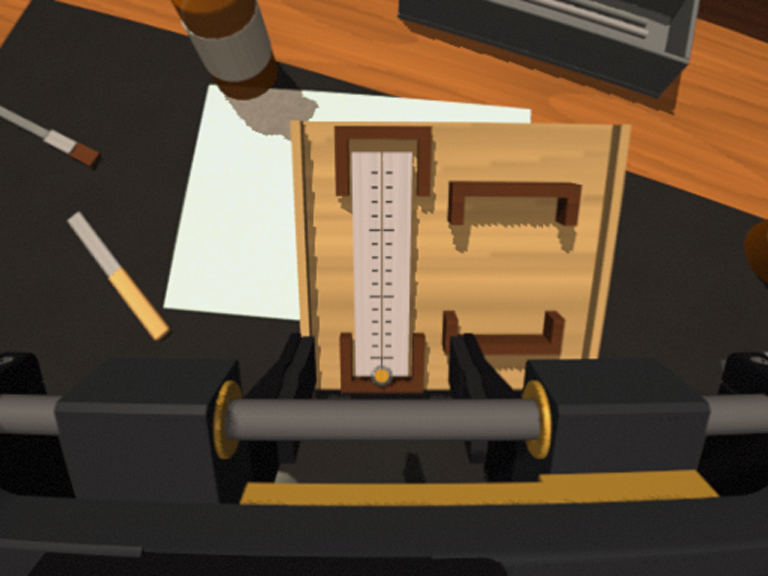

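The rule lies flat in its pocket, pivot at (382,376), slid down against the low block; the spatula hasn't moved. Next I go for the tin.

>>> apply_moves(increments=[{"grip":40,"xyz":[40,18,-20],"rotation":[-4.8,-1.9,-6.8]},{"grip":0,"xyz":[90,42,-35],"rotation":[-9.6,-3.8,-13.6]},{"grip":0,"xyz":[142,66,-48],"rotation":[-14.4,-5.6,-20.4]},{"grip":0,"xyz":[195,90,-58],"rotation":[-19.2,-7.5,-27.2]},{"grip":0,"xyz":[245,114,-68],"rotation":[-24,-9.4,-34]}])

```text
time: 17.48
ee_pos: [0.4628, -0.2477, 0.2024]
eef_rot: [0.952, -0.304, 0.026, -0.036]
ft_force: [0.7, 0.7, 0.3]
width: 0.0864
```

```bash
python3 go.py .4518 -.325 .1 -28.8
python3 - <<'E'
from place import *
import pickle
# rule check in case frame with top cam
c=viewer.camera("top"); pickle.dump(c,open("t19.pkl","wb")); P=cloud(c); Q=(P-C)@np.c_[xc,yc,nc]*1000
hsv=cv2.cvtColor(c["img"],cv2.COLOR_BGR2HSV)
m=(abs(Q[...,0])<95)&(abs(Q[...,1]-48)<30)&(Q[...,2]>8)&(Q[...,2]<25)&(hsv[...,1]<70)
q=Q[m]; print(len(q),"min",q.min(0).round(1),"max",q.max(0).round(1)); A=np.c_[q[:,:2],np.ones(len(q))]; print("z=ax+by+c",np.linalg.lstsq(A,q[:,2],rcond=None)[0].round(4))
b=(abs(Q[...,0])<30)&(abs(Q[...,1]-8)<6); print("floor",np.median(Q[b][:,2]))
E
```

```text
t 17.48 xyz [33.  77.9 97.1] | 128.8 rot [-4.8 -1.9 -6.6] | 8.4 F [0.7 0.7 0.3] w 0.0864 pos [ 0.4628 -0.2477  0.2024] j7 [ 0.94  0.14 -0.52  1.77 -0.01  1.2  -0.19]
655 min [-77.6  31.1   8. ] max [75.8 67.  21.6]
z=ax+by+c [-1.60000e-03 -5.70000e-03  1.51347e+01]
floor 0.47460833475661224
```

>>> apply_moves(increments=[{"grip":0,"xyz":[16,40,10],"rotation":[-2.5,-1,-3.3]},{"grip":0,"xyz":[33,77,40],"rotation":[-4.8,-1.9,-6.6]},{"grip":0,"xyz":[33,78,97],"rotation":[-4.8,-1.9,-6.6]},{"grip":0,"xyz":[33,78,125],"rotation":[-4.8,-1.9,-6.6]},{"grip":0,"xyz":[33,78,135],"rotation":[-4.8,-1.9,-6.6]}])

```text
time: 18.15
ee_pos: [0.4518, -0.3292, 0.06]
eef_rot: [0.969, -0.248, -0.003, 0.001]
ft_force: [0.0, -0.3, 0.3]
width: 0.087
```

```bash
python3 snap.py wrist w20;  python3 go.py .4518 -.325 .0115 -28.8
```

```text
t 18.2 xyz [-2.1 -3.9 48.5] | 48.7 rot [0.2 0.2 0.1] | 0.4 F [-0.2  1.  -0.5] w 0.0869 pos [ 0.452  -0.3293  0.06  ] j7 [ 0.93  0.39 -0.45  1.8   0.2   1.   -0.11]
```

View pics/w20.png

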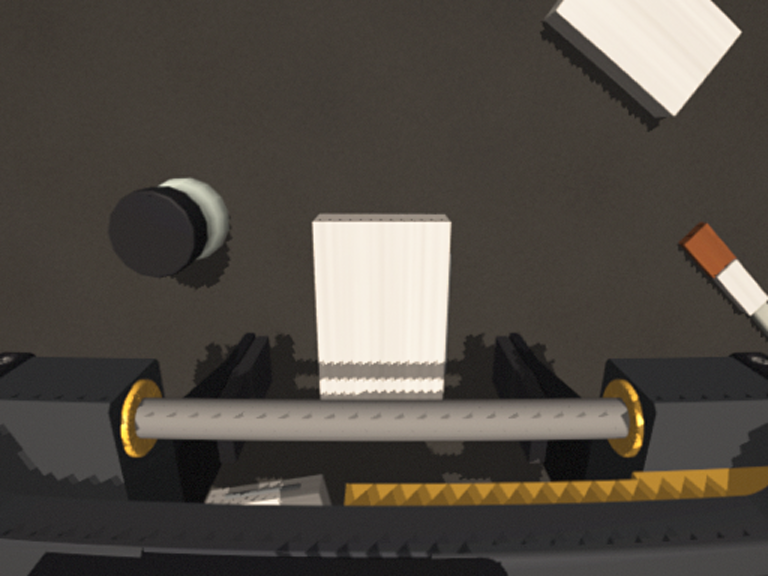

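The tin is centred between the fingers at (381,310), and the jar at (165,230) is well clear of the left finger. I'll descend and grip.

>>> apply_moves(increments=[{"grip":0,"xyz":[-1,-4,20],"rotation":[0,0,0]},{"grip":0,"xyz":[-1,-4,40],"rotation":[0.2,0.2,0]},{"grip":0,"xyz":[-1,-4,48.5],"rotation":[0.2,0.2,0]},{"grip":60,"xyz":[-1,-4,48.5],"rotation":[0.2,0.2,0]},{"grip":110,"xyz":[-1,-4,48.5],"rotation":[0.2,0.2,0]}], squeeze=25)

```text
time: 18.82
ee_pos: [0.4534, -0.3259, 0.0126]
eef_rot: [0.969, -0.248, 0.0, 0.001]
ft_force: [-0.2, 0.0, 0.1]
width: 0.0744
```

>>> apply_moves(increments=[{"grip":120,"xyz":[0,0,0],"rotation":[0,0,0]},{"grip":120,"xyz":[0,0,0],"rotation":[0,0,0]},{"grip":120,"xyz":[0,0,0],"rotation":[0,0,0]}])

```text
time: 19.2
ee_pos: [0.4538, -0.3261, 0.0133]
eef_rot: [0.969, -0.248, 0.001, 0.001]
ft_force: [-2.2, 1.1, 6.3]
width: 0.0575
```

>>> apply_moves(increments=[{"grip":120,"xyz":[0,0,-20],"rotation":[0,0,0]},{"grip":120,"xyz":[0,0,-60],"rotation":[0,0,0]},{"grip":120,"xyz":[0,0,-110],"rotation":[0,0,0]},{"grip":120,"xyz":[0,0,-150],"rotation":[0,0,0]},{"grip":120,"xyz":[0,0,-150],"rotation":[0,0,0]}])

```text
time: 19.82
ee_pos: [0.4553, -0.3266, 0.1677]
eef_rot: [0.969, -0.248, 0.004, 0.002]
ft_force: [-1.1, 0.7, -3.3]
width: 0.0578
```

```bash
python3 snap.py wrist w21
python3 - <<'E'
from h import *
import pickle
s=r.read_state(); Rm=R.from_quat(s["eef_rot"]).as_matrix(); print(s["ee_pos"],s["width"],s["ft_force"])
for n in ["side","top","wrist"]:
    c=viewer.camera(n); P=cloud(c); Q=(P-s["ee_pos"])@Rm*1000
    hsv=cv2.cvtColor(c["img"],cv2.COLOR_BGR2HSV)
    m=(abs(Q[...,0])<35)&(abs(Q[...,1])<60)&(abs(Q[...,2])<25)&(hsv[...,1]<60)&(hsv[...,2]>90)
    q=Q[m]
    if len(q): print(n,len(q), q.min(0).round(1),q.max(0).round(1), np.sort(q[:,1])[:6].round(1),np.sort(q[:,1])[-6:].round(1),np.percentile(q[:,2],[5,50,95]).round(1))
E
python3 place.py -35.5 0 0 11.5 80
```

```text
[ 0.45416546 -0.3260719   0.16523316] 0.05773501192008693 [-0.62917666 -0.44498702 -3.52456631]
side 255 [-31.5 -53.  -22.9] [30.2 39.   6.9] [-53.  -52.1 -50.9 -50.2 -50.1 -49.5] [34.4 35.1 36.2 36.6 37.8 39. ] [-10.9  -7.2   4.2]
top 297 [-31.  -46.6 -16.3] [30.9 -6.4 16.9] [-46.6 -46.6 -46.5 -46.3 -46.2 -46.2] [-8.  -7.2 -7.1 -7.  -6.6 -6.4] [-9.6 -6.   8.5]
wrist 14688 [-33.7 -43.6  -7.1] [29.8 47.3 19.1] [-43.6 -43.6 -43.6 -43.6 -43.5 -43.5] [46.9 47.  47.  47.1 47.2 47.3] [-5.6 -4.6  3.2]
target [ 0.5631 -0.0374  0.1432]
t 20.02 xyz [ -41.6 -305.5   18.6] | 308.9 rot [28.7 11.  41. ] | 51.2 F [-0.5  0.9 -2.1] w 0.0578 pos [ 0.4528 -0.3253  0.1622] j7 [ 0.95  0.27 -0.48  1.71  0.13  1.19 -0.06]
```

View pics/w21.png

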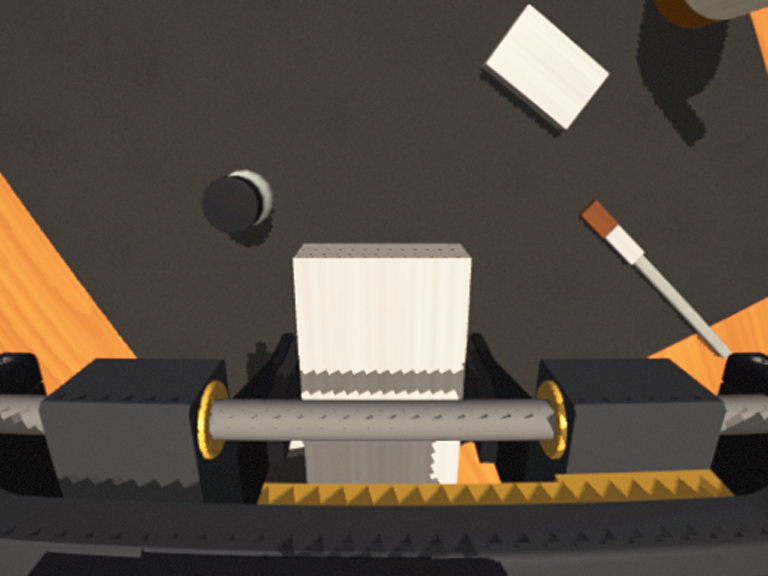

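The tin is lifted level and still closed. I'll move it over its pocket.

>>> apply_moves(increments=[{"grip":120,"xyz":[-7,-45,-25],"rotation":[4.8,1.8,6.8]},{"grip":120,"xyz":[-14,-100,-40],"rotation":[9.6,3.7,13.7]},{"grip":120,"xyz":[-21,-155,-40],"rotation":[14.4,5.5,20.5]},{"grip":120,"xyz":[-28,-205,-35],"rotation":[19.2,7.3,27.3]},{"grip":120,"xyz":[-35,-255,-25],"rotation":[24,9.2,34.2]}])

```text
time: 20.65
ee_pos: [0.5446, -0.0835, 0.186]
eef_rot: [0.828, -0.515, 0.127, -0.179]
ft_force: [0.8, 0.6, -2.0]
width: 0.0582
```

```bash
python3 place.py -35.5 0 -0.5 13 80
```

```text
target [ 0.5619 -0.0378  0.1443]
t 20.65 xyz [-34.5 -14.6  52.1] | 64.2 rot [4.6 1.8 6.5] | 8.2 F [ 0.8  0.6 -2. ] w 0.0582 pos [ 0.5446 -0.0835  0.186 ] j7 [ 0.86  0.   -0.63  2.01 -0.36  0.8  -0.67]
```

>>> apply_moves(increments=[{"grip":120,"xyz":[-15,-7,5],"rotation":[2.3,0.9,3.2]},{"grip":120,"xyz":[-34,-14.5,20],"rotation":[4.6,1.8,6.5]},{"grip":120,"xyz":[-34.5,-14.5,52],"rotation":[4.6,1.8,6.5]},{"grip":120,"xyz":[-34.5,-14.5,75],"rotation":[4.6,1.8,6.5]},{"grip":120,"xyz":[-34.5,-14.5,85],"rotation":[4.6,1.8,6.5]}])

```text
time: 21.28
ee_pos: [0.5736, -0.0317, 0.1123]
eef_rot: [0.788, -0.559, 0.148, -0.211]
ft_force: [0.4, 0.4, -1.7]
width: 0.0579
```

>>> apply_moves(increments=[{"grip":120,"xyz":[0,0,2],"rotation":[0,0,0]}])

```text
time: 21.4
ee_pos: [0.5741, -0.0311, 0.1097]
eef_rot: [0.788, -0.559, 0.147, -0.211]
ft_force: [-1.1, -1.0, -1.5]
width: 0.0576
```

```bash
python3 snap.py wrist w22; python3 place.py -35.5 0 -0.5 13 0
```

```text
target [ 0.5997 -0.0246  0.075 ]
t 21.45 xyz [ 2.4 -5.6 43.3] | 43.7 rot [ 0.2  0.2 -0. ] | 0.3 F [ 0.2 -0.5 -2.6] w 0.0576 pos [ 0.5741 -0.0312  0.1098] j7 [ 0.78  0.12 -0.7   2.12 -0.31  0.47 -0.88]
```

View pics/w22.png

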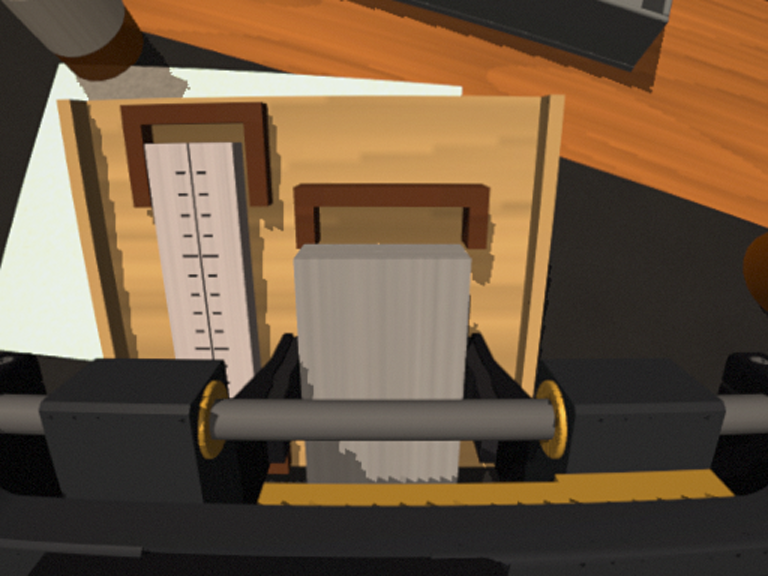

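The tin is over its pocket: upper block (295..490,186), tin end (295..471,258). I'll check the relative offset.

Run:
```python
from intool import *
s=r.read_state()
q=lambda u,v,z:f("w22",[u/1.5,v/1.5],z,s).round(1)
print("block outer L/R",q(295,186,.0383),q(490,186,.0383)); print("block inner edge", q(317,207,.0383),q(465,207,.0383))
print("tin L R",q(295,258,-.009),q(471,258,-.009))
```

```text
block outer L/R [-34.9 -61.2  38.3] [ 45.1 -61.3  38.3]
block inner edge [-26.2 -52.6  38.3] [ 35.3 -52.6  38.3]
tin L R [-27.4 -42.9  -9. ] [ 29.5 -42.9  -9. ]
```

>>> apply_moves(increments=[{"grip":120,"xyz":[3.3,-5.6,8],"rotation":[0.2,0.2,0]},{"grip":120,"xyz":[3.3,-5.6,17],"rotation":[0.2,0.2,0]},{"grip":120,"xyz":[3.3,-5.6,19],"rotation":[0.2,0.2,0]},{"grip":120,"xyz":[3.3,-5.6,19],"rotation":[0.2,0.2,0]}])

```text
time: 21.95
ee_pos: [0.5885, -0.0293, 0.0958]
eef_rot: [0.788, -0.559, 0.149, -0.211]
ft_force: [-0.1, 0.3, -2.4]
width: 0.0581
```

```bash
python3 snap.py wrist w23; python3 place.py -35.5 0 -0.5 13 0
```

```text
target [ 0.5997 -0.0246  0.075 ]
t 22.0 xyz [-0.8  0.  24.3] | 24.3 rot [ 0.  0. -0.] | 0.1 F [-0.2  0.4 -2.2] w 0.0578 pos [ 0.5886 -0.0294  0.096 ] j7 [ 0.74  0.18 -0.68  2.1  -0.25  0.43 -0.94]
```

View pics/w23.png

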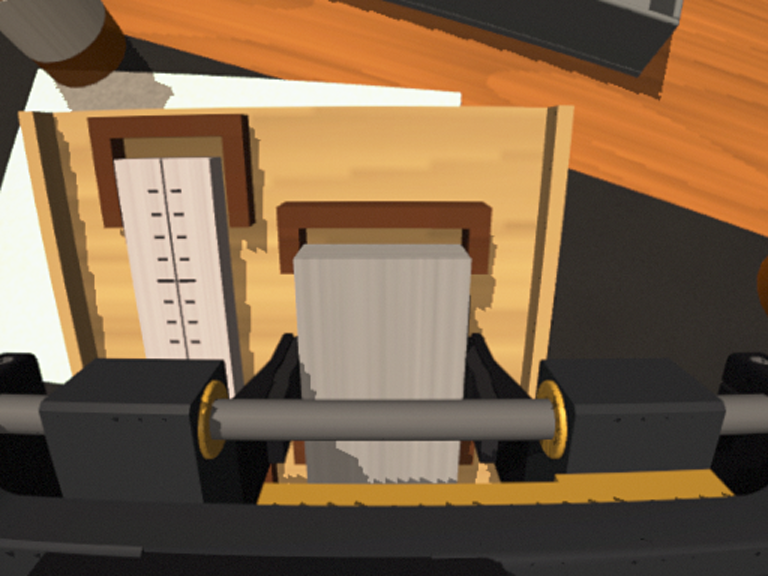

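Run:
```python
from intool import *
s=r.read_state(); b=.013+.0243-.018
q=lambda u,v,z:f("w23",[u/1.5,v/1.5],z,s).round(1)
print("block outer L/R",q(277,204,b),q(491,204,b)); print("block inner edge", q(300,228,b),q(468,228,b))
print("tin L R",q(295,258,-.009),q(471,258,-.009)); print("bottom far edge", q(300,246,.013),q(468,246,.013))
```

```text
block outer L/R [-38.6 -56.3  19.3] [ 41.4 -56.4  19.3]
block inner edge [-30.4 -47.2  19.3] [ 33.3 -47.3  19.3]
tin L R [-27.4 -42.8  -9. ] [ 29.4 -42.8  -9. ]
bottom far edge [-29.6 -41.7  13. ] [ 32.5 -41.8  13. ]
```

The tin is centred: the block centre is at x 1.4 and the tin at 1.0, with a 4.4 mm end gap against the wanted 4. I'll lower it.

>>> apply_moves(increments=[{"grip":120,"xyz":[0.3,0.3,5],"rotation":[0,0,0]},{"grip":120,"xyz":[0.3,0.3,11],"rotation":[0,0,0]},{"grip":120,"xyz":[0.3,0.3,17],"rotation":[0,0,0]},{"grip":120,"xyz":[0.3,0.3,21],"rotation":[0,0,0]},{"grip":120,"xyz":[0.3,0.3,22],"rotation":[0,0,0]}])

```text
time: 22.62
ee_pos: [0.5988, -0.0259, 0.0764]
eef_rot: [0.788, -0.559, 0.149, -0.211]
ft_force: [0.4, 1.1, -2.2]
width: 0.0581
```

>>> apply_moves(increments=[{"grip":120,"xyz":[0,0,0.8],"rotation":[0,0,0]},{"grip":120,"xyz":[0,0,1.6],"rotation":[0,0,0]}])

```text
time: 22.88
ee_pos: [0.5994, -0.0256, 0.0755]
eef_rot: [0.788, -0.559, 0.149, -0.211]
ft_force: [-18.4, -0.3, 20.5]
width: 0.0575
```

```bash
python3 place.py -35.5 0 -0.5 13 0
```

```text
target [ 0.5997 -0.0246  0.075 ]
t 22.88 xyz [-0.9 -0.3  0.8] | 1.2 rot [ 0.1  0.1 -0. ] | 0.1 F [-18.4  -0.3  20.5] w 0.0575 pos [ 0.5994 -0.0256  0.0755] j7 [ 0.69  0.24 -0.65  2.1  -0.18  0.38 -0.99]
```

>>> apply_moves(increments=[{"grip":120,"xyz":[0,0,-0.6],"rotation":[0,0,0]},{"grip":75,"xyz":[0,0,-0.6],"rotation":[0,0,0]},{"grip":62,"xyz":[0,0,-0.6],"rotation":[0,0,0]},{"grip":62,"xyz":[0,0,-0.6],"rotation":[0,0,0]}])

```text
time: 23.38
ee_pos: [0.5993, -0.0258, 0.0762]
eef_rot: [0.788, -0.559, 0.149, -0.211]
ft_force: [0.3, -0.3, 0.6]
width: 0.0651
```

>>> apply_moves(increments=[{"grip":62,"xyz":[0,0,-8],"rotation":[0,0,0]},{"grip":62,"xyz":[0,0,-25],"rotation":[0,0,0]},{"grip":62,"xyz":[0,0,-60],"rotation":[0,0,0]},{"grip":62,"xyz":[0,0,-110],"rotation":[0,0,0]},{"grip":62,"xyz":[0,0,-150],"rotation":[0,0,0]}])

```text
time: 24.0
ee_pos: [0.528, -0.0508, 0.2081]
eef_rot: [0.788, -0.559, 0.15, -0.211]
ft_force: [0.9, -1.5, 0.1]
width: 0.0657
```

```bash
python3 snap.py wrist w24; python3 snap.py side s24;python3 -c "
import cv2;i=cv2.imread('pics/s24.png')[200:400,250:480];cv2.imwrite('pics/s24c.png',cv2.resize(i,None,fx=3,fy=3))"; python3 go.py .4 -.1 .3 -40
```

```text
t 24.1 xyz [   3.1   74.1 -146.6] | 164.3 rot [-29.4  -8.4 -30. ] | 42.8 F [-0.1 -0.7 -0.4] w 0.0659 pos [ 0.5292 -0.0521  0.2105] j7 [ 0.93 -0.16 -0.69  2.11 -0.54  0.76 -0.69]
```

View pics/w24.png

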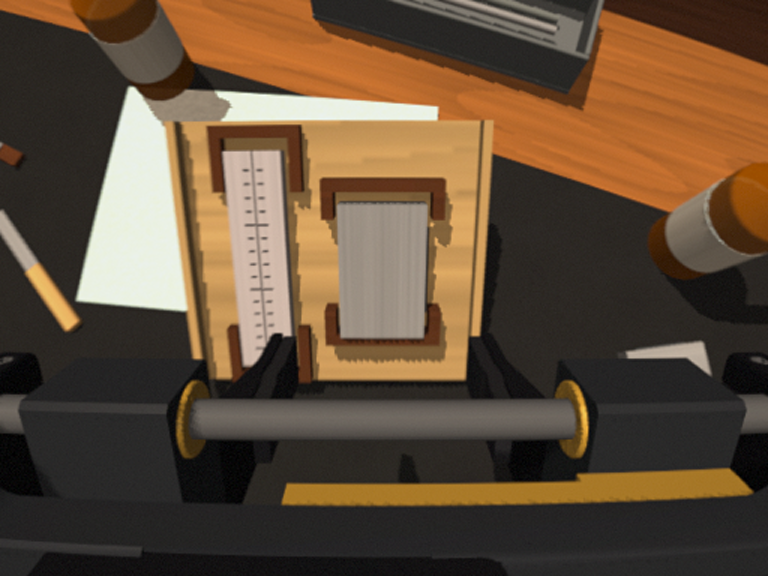

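View pics/s24c.png

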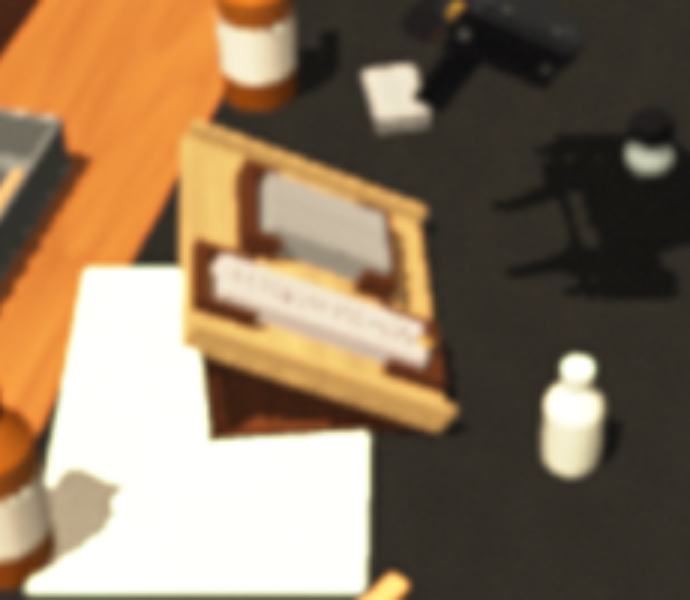

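Both items lie in their pockets: the rule from (252,150) to (265,365), the tin at (383,270), closed. I'll check their heights and alignment in the case frame.

>>> apply_moves(increments=[{"grip":62,"xyz":[0,30,-50],"rotation":[-5,0,0]},{"grip":62,"xyz":[0,55,-80],"rotation":[-10,0,0]},{"grip":62,"xyz":[0,65,-90],"rotation":[-15,0,0]}])

```text
time: 24.48
ee_pos: [0.4321, -0.0864, 0.2565]
eef_rot: [0.808, -0.575, 0.079, -0.104]
ft_force: [-0.2, 0.9, 0.4]
width: 0.0658
```

Run:
```python
from place import *
import pickle
for n in ["wrist","top","side"]:
    c=viewer.camera(n); pickle.dump(c,open(n[0]+"25.pkl","wb")); cv2.imwrite(f"pics/{n[0]}25.png",cv2.resize(c["img"],(768,576),interpolation=cv2.INTER_CUBIC))
    P=cloud(c); Q=(P-C)@np.c_[xc,yc,nc]*1000
    hsv=cv2.cvtColor(c["img"],cv2.COLOR_BGR2HSV)
    b=(abs(Q[...,0])<25)&(abs(Q[...,1]-11)<6); print(n,"floor",np.median(Q[b][:,2]).round(2))
    for nm,y0,w,zz in [("rule",48.5,28,14),("tin",-35.5,38,22)]:
        m=(abs(Q[...,0])<90)&(abs(Q[...,1]-y0)<w)&(abs(Q[...,2]-zz)<5)&(hsv[...,1]<75)
        q=Q[m]; 
        if len(q)<30: print(nm,len(q)); continue
        rc=cv2.minAreaRect(q[:,:2].astype(np.float32)); A=np.c_[q[:,:2],np.ones(len(q))]
        print("",nm,len(q),np.round(rc[0],1),np.round(rc[1],1),round(rc[2],1),"plane",np.linalg.lstsq(A-[0,y0,0],q[:,2],rcond=None)[0].round(3))
s=r.read_state(); print(s["time"],s["ee_pos"],s["ft_force"])
```

```text
wrist floor 334.33
 rule 3849 [-18.8  46.1] [141.6  38. ] 0.3 plane [-1.0000e-03  7.0000e-03  1.3953e+01]
 tin 4536 [ -9.5 -37.5] [58.6 94.7] 89.9 plane [ 7.0000e-03 -2.0000e-03  2.2077e+01]
top floor 663.27
 rule 663 [-1.2 49. ] [ 36.5 153.3] 89.9 plane [-1.0000e-03  1.1000e-02  1.4697e+01]
 tin 665 [ -5.2 -34.4] [58.3 93.5] 89.5 plane [-3.0000e-03 -3.0000e-03  2.2666e+01]
side floor 442.08
 rule 424 [ 2.5 49.1] [ 43.  151.4] 89.6 plane [-0.000e+00 -1.000e-02  1.329e+01]
 tin 331 [ -1.7 -35.1] [93.7 64.1] 0.3 plane [-4.0000e-03 -6.0000e-03  2.1353e+01]
24.625 [ 0.43396737 -0.08494235  0.25564236] [ 0.21664694  0.2092464  -0.16867484]
```

View pics/w25.png

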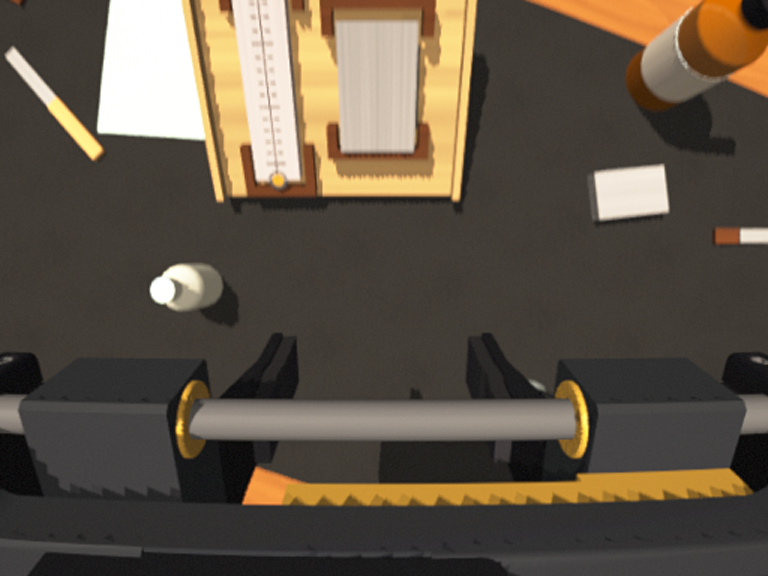

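View pics/t25.png

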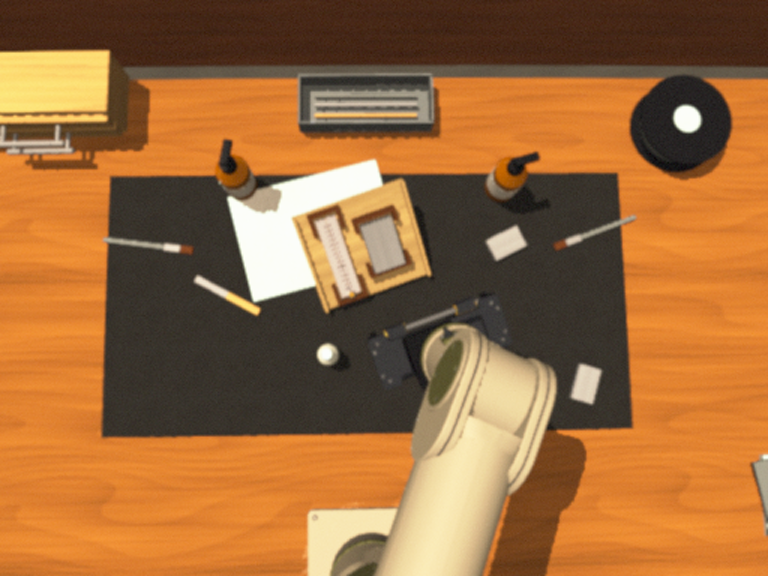

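The rule's top is about 14 mm above the floor and the tin's about 22 mm, both flat and square, and the bystanders haven't moved. (The "floor" rows above went wrong because that mask caught background pixels.) Handing in.

```bash
python3 -c "
from bench import r
print(r.close_job())"
```

```text
the job is handed in; nothing more can be done
None
```

I folded the rule and shut the tin, then laid the rule in the long pocket and the tin in the short one. Both were released and the job was handed in at about 24.6 s.

**Last checks**
- **Seating:** All three cameras put the rule's top at 13.3–14.7 mm above the case floor (14 expected). The tin's top was at 21.4–22.7 mm (22 expected). Both lie flat and within about 0.5° of square.
- **Closed state:** The outlines match the folded rule and the shut tin.
- **Position along the slope:** Both slid a few millimetres down after release and rest near their lower blocks, within the 4 mm of slack.
- **Bystanders:** In the last pictures the bottles, spatula and brushes look unmoved. The jar was behind the gripper in the final pictures, but looked unmoved in the one just before.

**Forces:** The highest wrist force I read was about 35 N, pressing the rule home.

**Checks that disagreed or failed**
- The wrist camera read about 2–4 mm off from the top and side cameras. I used those two, plus offsets measured relative to the pockets, for the placing.
- The last separate reading of the case floor was invalid because it picked up background pixels. An earlier reading of 0.5 mm from the expected plane is the one I relied on.

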